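# File the retained-sample boxes in the follower tray

## Task

File every sample box standing on the bench in the green steel tray: each one upright on the tray floor, in a single layer between the end wall and the follower (draw the follower back to make room; the full set only fits if boxes that together fill the width share a row). Then push the follower up by its handle until you feel the whole row of boxes come up firm against the end wall, without crushing them, so that nothing can slide about, and let go with the follower left up against them. Leave the glassware, bottles and scoop alone.

Things in the scene. Friction and masses are not known exactly. Their poses are not given: they have to be found in the camera images.
- tray: Green painted sheet-steel filing tray, fixed to the bench; origin under its middle at bench height, z up. Inside it is 130 mm wide (its x from -65 to +65) and 300 mm long (its y from -150 to +150); floor 4 mm thick, walls 4 mm thick and 40 mm high. Boxes are packed against the end wall at +y; the follower comes from -y.
- end_wall: the tray's fixed end wall at +y, 40 mm high, 130 mm wide; origin at the middle of its thickness (4 mm) at bench height, so its inside face is 2 mm towards the tray middle
- tray_end (a point): point on the tray floor at the middle of the foot of the end wall's inside face, 150 mm from the tray's middle along its +y; axes parallel to the tray's; the tray floor is at its height (4 mm above the bench)
- follower (a joint): travel (m) of the sliding follower along the tray's +y: 0 = fully back (244 mm clear from its face to the end wall), 0.17 = farthest forward (74 mm clear). Starts part-way; stays where left. Sliding takes about 3 N plus up to 8 N drag of boxes; firm against the end wall, resistance rises sharply: 20 N is firm. Meeting loose boxes can feel like the stop for a moment, so press again to be sure
- follower_face (a point): centre of the follower's pushing face (upright steel plate, 126 mm wide, 8 mm thick, top edge 55 mm above the bench), 29 mm above the bench; axes parallel to the tray's, boxes lie on its +y side
- follower_handle (a point): grip point on the follower's black upright handle, 82 mm above the bench and 32 mm behind (-y of) the pushing face; the handle is 10 mm thick along the tray's y and 36 mm wide along its x, its top is 99 mm above the bench, and it can be pinched from above with the fingers fore and aft
- carton_mid (a point): sample box (may be absent): long cardboard carton with a paper strip along its top, 122 wide (x) by 44 deep (y) by 55 high mm, about 110 g (varies); the point is its centre, half-way up, z up when it stands upright
- case_mid (a point): sample box (may be absent): long low wooden instrument case with a brass plate on its lid, 122 wide (x) by 34 deep (y) by 40 high mm, about 90 g (varies); the point is its centre, half-way up, z up when it stands upright
- tin_mid (a point): sample box (may be absent): flat metal tin with a paper label on its lid, 80 wide (x) by 56 deep (y) by 48 high mm, about 120 g (varies); the point is its centre, half-way up, z up when it stands upright
- tipbox_mid (a point): sample box (may be absent): narrow, tall white plastic box with a grey top, 42 wide (x) by 56 deep (y) by 58 high mm, about 70 g (varies); the point is its centre, half-way up, z up when it stands upright
- packet_mid (a point): sample box (may be absent): small cardboard box with a paper strip across its top, 66 wide (x) by 56 deep (y) by 45 high mm, about 80 g (varies); the point is its centre, half-way up, z up when it stands upright
- canister_mid (a point): sample box (may be absent): square grey plastic box with a pale top, 56 wide (x) by 56 deep (y) by 52 high mm, about 100 g (varies); the point is its centre, half-way up, z up when it stands upright
- wash_bottle: bystander, to be left alone: white wash bottle with a spout, 62 mm across and 172 high; origin at the centre of its underside
- flask: bystander, to be left alone: empty conical flask, 82 mm across and 122 high; origin at the centre of its underside
- beaker: bystander, to be left alone: glass beaker, 68 mm across and 85 high; origin at the centre of its underside
- reagent: bystander, to be left alone: amber reagent jar, 52 mm across and 95 high; origin at the centre of its underside
- scoop: bystander, to be left alone: steel lab scoop lying on the bench, 170 mm long
- funnel: bystander, to be left alone: glass funnel standing on its mouth, 68 mm across and 100 high; origin at the centre of its underside
- vial: bystander, to be left alone: small glass vial, 28 mm across and 55 high; origin at the centre of its underside
Not all that is in view belongs to the job. Leave any pink or purple look-alike of the part that bears carton_mid alone.

How it is judged:
On the way, in this order (a step that is already met when the one before it is completed fails the run):
1. every sample box present stands upright on the tray floor between the end wall and the follower (x of carton_mid in the frame of tray between -0.046 and 0.046 m and y of carton_mid in the frame of tray_end below -0.018 m and y of carton_mid in the frame of follower_face above 0.018 m and z of carton_mid in the frame of tray_end between 0.0215 and 0.0335 m and angle between each of carton_mid, case_mid, tin_mid, tipbox_mid, packet_mid, canister_mid's own z axis and vertical below 0.15 rad and x of case_mid in the frame of tray between -0.051 and 0.051 m and y of case_mid in the frame of tray_end below -0.013 m and y of case_mid in the frame of follower_face above 0.013 m and z of case_mid in the frame of tray_end between 0.014 and 0.026 m and x of tin_mid in the frame of tray between -0.04 and 0.04 m and y of each of tin_mid, packet_mid, canister_mid in the frame of tray_end below -0.024 m and y of each of tin_mid, packet_mid, canister_mid in the frame of follower_face above 0.024 m and z of tin_mid in the frame of tray_end between 0.018 and 0.03 m and x of tipbox_mid in the frame of tray between -0.047 and 0.047 m and y of tipbox_mid in the frame of tray_end below -0.017 m and y of tipbox_mid in the frame of follower_face above 0.017 m and z of tipbox_mid in the frame of tray_end between 0.023 and 0.035 m and x of packet_mid in the frame of tray between -0.04 and 0.04 m and z of packet_mid in the frame of tray_end between 0.0165 and 0.0285 m and x of canister_mid in the frame of tray between -0.04 and 0.04 m and z of canister_mid in the frame of tray_end between 0.02 and 0.032 m), for 0.2 s.
2. the follower is pushed up firm: it presses on a box with more than 2 N and the push reaches the end wall (a box presses on it with more than 1.2 N) (all of step 1 and (contact force between follower and carton above 2 N or contact force between follower and case above 2 N or contact force between follower and tin above 2 N or contact force between follower and tipbox above 2 N or contact force between follower and packet above 2 N or contact force between follower and canister above 2 N) and (contact force between end_wall and carton above 1.2 N or contact force between end_wall and case above 1.2 N or contact force between end_wall and tin above 1.2 N or contact force between end_wall and tipbox above 1.2 N or contact force between end_wall and packet above 1.2 N or contact force between end_wall and canister above 1.2 N)), for 0.04 s.
At the end, for the whole second after the job is handed in: Every sample box present stands upright (0.15 rad) and at rest on the tray floor (6 mm), between end wall and follower; the follower is still, its face within 6 mm of the nearest box, after a push that reached the end wall through the boxes (all of step 1 and (((angle between the y axis of carton_mid and the y axis of tray, either way round below 0.25 rad and y of carton_mid in the frame of follower_face below 0.028 m) or (angle between the x axis of carton_mid and the y axis of tray, either way round below 0.25 rad and y of carton_mid in the frame of follower_face below 0.067 m)) or ((angle between the y axis of case_mid and the y axis of tray, either way round below 0.25 rad and y of case_mid in the frame of follower_face below 0.023 m) or (angle between the x axis of case_mid and the y axis of tray, either way round below 0.25 rad and y of case_mid in the frame of follower_face below 0.067 m)) or ((angle between the y axis of tin_mid and the y axis of tray, either way round below 0.25 rad and y of tin_mid in the frame of follower_face below 0.034 m) or (angle between the x axis of tin_mid and the y axis of tray, either way round below 0.25 rad and y of tin_mid in the frame of follower_face below 0.046 m)) or ((angle between the y axis of tipbox_mid and the y axis of tray, either way round below 0.25 rad and y of tipbox_mid in the frame of follower_face below 0.034 m) or (angle between the x axis of tipbox_mid and the y axis of tray, either way round below 0.25 rad and y of tipbox_mid in the frame of follower_face below 0.027 m)) or ((angle between the y axis of packet_mid and the y axis of tray, either way round below 0.25 rad and y of packet_mid in the frame of follower_face below 0.034 m) or (angle between the x axis of packet_mid and the y axis of tray, either way round below 0.25 rad and y of packet_mid in the frame of follower_face below 0.039 m)) or ((angle between the y axis of canister_mid and the y axis of tray, either way round below 0.25 rad and y of canister_mid in the frame of follower_face below 0.034 m) or (angle between the x axis of canister_mid and the y axis of tray, either way round below 0.25 rad and y of canister_mid in the frame of follower_face below 0.034 m))) and velocity of joint follower between -0.005 and 0.005 m/s and linear speed of each of carton, case, tin, tipbox, packet, canister below 0.02 m/s); the robot touches nothing.
It fails at once if a bystander is moved more than 50 mm or knocked over (distance of any of wash_bottle, flask, beaker, reagent, scoop, funnel, vial from where it was at the start of the episode above 0.05 m or angle between any of wash_bottle, flask, beaker, reagent, scoop, funnel, vial's own z axis and vertical above 0.6 rad).
It fails at once if the boxes are crushed: the follower presses on a box with more than 50 N (contact force between follower and carton above 50 N or contact force between follower and case above 50 N or contact force between follower and tin above 50 N or contact force between follower and tipbox above 50 N or contact force between follower and packet above 50 N or contact force between follower and canister above 50 N).
Of carton, case, tin, tipbox, packet, canister only 4 to 6 are there at a start; the rules pass over those that are not, and their reading is None.
At some moment in a run one of carton, case, tin, tipbox, packet, canister may be knocked a few centimetres aside while the robot is not near it.
It also fails if it takes over 210 s, if anything falls off the work surface, if the arm or the gripper's body presses on something with over 40 N, if the wrist force passes 120 N, or if a joint passes its speed limit or range.

## Robot

A 6-joint arm with a two-finger parallel gripper is mounted at the origin on the work surface. World frame = base frame: x ahead of the robot, y to its left, z up, the work surface at z = 0. Lengths are in m, angles in rad, forces in N, time in s.
With the tool pointing down it reaches from about 0.375 to 0.975 m from the base axis. Payload 3.8 kg.
Tool frame: the origin (TCP) lies at the very end of the fingers, on their centre line; the grasp point (between the pads) lies 19 mm behind it; z points along the fingers, y is the direction in which the jaws open and shut (so a half turn about z gives the same grasp; the last joint's range is limited). The gripper opens to 85 mm and grips with 20 to 120 N. Pads are 22 mm wide; open, the fingers measure 114 mm over their backs; the gripper's body (76 mm by 85 mm) begins 54 mm behind the grasp point. The pads swing forward as they close: fully open they stand 13 mm farther back than shut.
Start: joints at [1.111, 0.264, 1.604, -0, 1.274, -0.037], TCP at [0.277, 0.616, 0.231] pointing down, gripper open.
Joint ranges: [-2.63, 2.63], [-0.94, 2.18], [0.31, 2.57], [-1.31, 4.45], [0, 2.66], [-2.55, 2.55]. Speed limits (rad/s): [2.57, 2.57, 3.14, 3.14, 3.14, 3.14].

## Interface

Orientations are given as a rotation vector (axis times angle).
In Python, from workcell import bot gives the robot as it stands.
- The arm moves only by the tool jog_arm, never from a script. Its argument "plan" is a list of rows, each an object of numbers: "claw": the closure, from 0 (fully open) to 1 (shut); "x", "y", "z": the shift along the tool's x, y, z in m; "turn": the turn about the tool's z in degrees. In form: [{"claw": .., "x": .., "y": .., "z": .., "turn": ..}, ...]. A call has 1 to 10 rows; each row shifts and turns the commanded pose from where the row before left it, along the tool's axes as they then stand; what a row does not reach is not made up. A row lasts 1/8 s, in which the tool goes at most 62.5 mm and 10.7 degrees, less where a joint would pass 70% of its speed; a pose out of reach is approached as far as the arm can. A call is refused whole if a number of a shift passes 0.0625 or a number of a turn 10.7, either way. A call with a gripper value outside its range is refused whole. The fingers move at their own pace and stop on an object; "newtons" is the grip in N (left out, the last holds). Time passes only in rows, so rows that do not move let the fingers close. It gives the time, the measured TCP pose, the force and the opening at its end, in the units of the state.
- bot.read_state(): the state, without advancing time (a new reading comes with each control period).
- bot.read_camera(name): name is "scene" or "top" or "wrist"; returns the picture (420x560x3 uint8, red, green, blue); there is no depth.
- bot.camera_params(name): a dict with "fx", "fy", "cx", "cy" (pixels), "D" ([k1, k2, p1, p2, k3] as OpenCV has them; the pictures are not rectified), "world_to_cam" (4x4, takes a point from world to camera coordinates). Camera axes: x right, y up, looking along -z (the intrinsics and any distortion apply to the point x, -y, -z); pixel columns grow to the right and rows downward; lengths in m; the calibration is good to about 2 mm. A picture is of the moment at which its call begins: read the wrist's pose just before it. camera_params takes no time and is no camera call; for the wrist camera it gives the pose at the moment of the call.
- bot.finish_job(): hands the job in, once; it reports no verdict.
The state is a dict: "time": time; "q": joint angles; "joint_vel": joint speeds; "joint_torque": joint torques, N m; "tool_pos": TCP position; "tcp_rot": TCP orientation; "wrist_force": force on the tool from outside, world axes, zero at the start; "torque": the same for the moment, N m; "width": opening from 0.0 (shut) to 1.0 (fully open).
Only numpy, scipy, OpenCV 4.12 (cv2) and the standard library are available. Lean on these libraries where they do the work, as an engineer would, in place of code of your own. Each camera call takes 0.05 s, during which the arm holds its last target. There are 200 camera calls.

## Working session

There is one attempt and no reset: what is moved stays moved. The work goes in short steps, Python scripts to look and compute and a tool call to move; the robot and the scene stay as the last step left them, time stands still between calls to the robot, and variables do not carry over. Pictures are saved under pics/ and viewed, about 12 in all and at most 16, crops included, and the job is handed in when it is done.

Besides the shell and the picture viewer there is one more tool, called after "Request:" in YAML: its name, and indented under it one key for each argument. jog_arm: Moves the arm, as the interface text tells. Its arguments: {"type":"object","properties":{"plan":{"type":"array","items":{"type":"object","properties":{"claw":{"type":"number"},"x":{"type":"number"},"y":{"type":"number"},"z":{"type":"number"},"turn":{"type":"number"}}}},"newtons":{"type":"number"}},"required":["plan"]}

```bash
mkdir -p pics; cat > h.py <<'E'
import numpy as np,cv2
from workcell import bot
from scipy.spatial.transform import Rotation as R
def shot(n,f=None):
    p=bot.camera_params(n); im=bot.read_camera(n)
    if f: cv2.imwrite('pics/'+f,im[:,:,::-1])
    return im,p
def ray(p,uv,z):
    """pixels (N,2) -> world xy on plane z"""
    K=np.array([[p['fx'],0,p['cx']],[0,p['fy'],p['cy']],[0,0,1.]])
    u=cv2.undistortPoints(np.array(uv,float).reshape(-1,1,2),K,np.array(p['D'],float)).reshape(-1,2)
    T=np.linalg.inv(np.array(p['world_to_cam'])); d=np.c_[u[:,0],-u[:,1],-np.ones(len(u))]@T[:3,:3].T
    o=T[:3,3]; return (o+d*((z-o[2])/d[:,2])[:,None])[:,:2]
def proj(p,X):
    K=np.array([[p['fx'],0,p['cx']],[0,p['fy'],p['cy']],[0,0,1.]])
    X=np.atleast_2d(X); c=X@np.array(p['world_to_cam'])[:3,:3].T+np.array(p['world_to_cam'])[:3,3]
    c=c*[1,-1,-1]; return cv2.projectPoints(c,np.zeros(3),np.zeros(3),K,np.array(p['D'],float))[0].reshape(-1,2)
def st():
    s=bot.read_state(); M=R.from_rotvec(s['tcp_rot']).as_matrix()
    print('t',round(s['time'],2),'tcp',np.round(s['tool_pos'],4),'x',M[:,0].round(3),'y',M[:,1].round(3),'F',np.round(s['wrist_force'],1),'w',round(s['width'],3),'q6',round(s['q'][5],2)); return s,M
E
python3 - <<'E'
from h import *
st()
for n in('top','scene'):
    im,p=shot(n,n+'0.png'); T=np.linalg.inv(p['world_to_cam']); print(n,T.round(3).tolist(),p['fx'],p['cx'],p['cy'],p['D'])
p=bot.camera_params('wrist');print(np.linalg.inv(p['world_to_cam']).round(3).tolist())
E
```

```text
t 0.0 tcp [0.2766 0.6149 0.23  ] x [-0.912  0.41   0.   ] y [ 0.41   0.912 -0.002] F [-0.3 -0.6  1. ] w 0.995 q6 -0.04
top [[-0.0, 0.984, -0.179, 0.351], [-1.0, -0.0, -0.0, -0.002], [-0.0, 0.179, 0.984, 1.119], [0.0, 0.0, 0.0, 1.0]] 379.47673161498136 279.98837073640476 208.58628194409616 [0.0189871 0.        0.        0.        0.       ]
scene [[-0.628, -0.595, 0.501, 1.127], [0.778, -0.488, 0.396, 0.451], [0.009, 0.638, 0.77, 0.977], [0.0, 0.0, 0.0, 1.0]] 443.227582311633 275.87149917288906 207.46541189336725 [0.01698311 0.         0.         0.         0.        ]
[[0.409, -0.865, -0.291, 0.202], [0.913, 0.386, 0.134, 0.649], [-0.003, -0.321, 0.947, 0.372], [0.0, 0.0, 0.0, 1.0]]
```

View pics/top0.png

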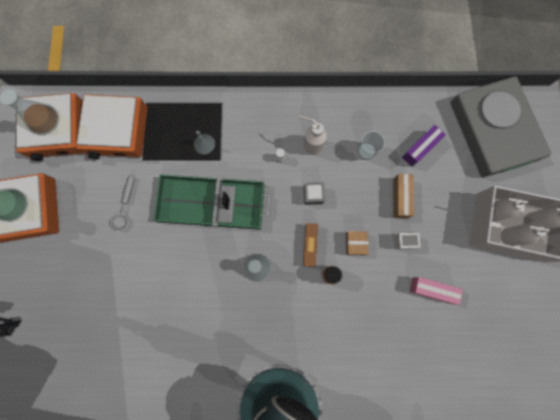

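View pics/scene0.png

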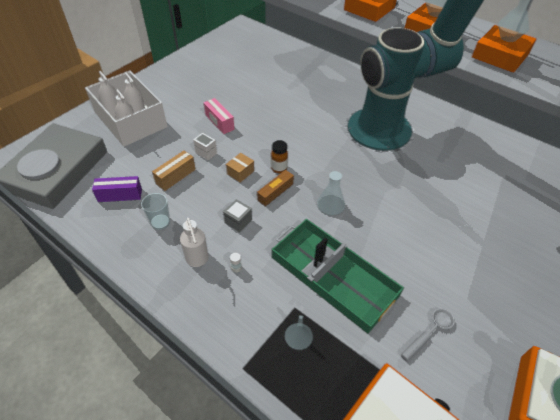

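```bash
python3 - <<'E'
from h import *
a=cv2.imread('pics/top0.png');b=cv2.imread('pics/scene0.png')
c=cv2.resize(a[165:265,145:275],None,fx=3,fy=3,interpolation=2)
d=cv2.resize(a[165:265,290:430],None,fx=3,fy=3,interpolation=2)
e=cv2.resize(b[210:330,262:410],None,fx=2.5,fy=2.5,interpolation=2)
f=cv2.resize(b[100:240,140:310],None,fx=2.35,fy=2.35,interpolation=2)
o=np.zeros((600,800,3),np.uint8)
o[:300,:390]=c;o[:300,380:800]=d;o[300:600,:370]=e[:,:370];o[300:600,400:400+f.shape[1]]=f[:300,:400]
cv2.imwrite('pics/z.png',o)
E
```

```text
(no output)
```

View pics/z.png

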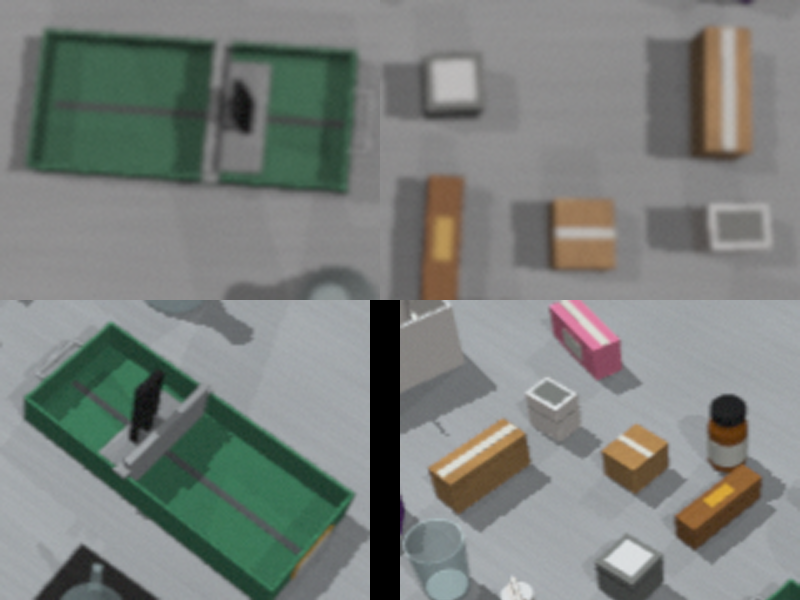

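```bash
python3 - <<'E'
from h import *
_,p=shot('top')
C=lambda L,o:[(o[0]+x/3,165+y/3) for x,y in L]
t=ray(p,C([(46,31),(355,51),(347,189),(31,170)],(145,0)),.040)
print('tray',t.round(4).tolist(),'edges',np.linalg.norm(t-np.roll(t,-1,0),axis=1).round(3),'c',t.mean(0))
print('handle',ray(p,C([(243,83),(240,105)],(145,0)),.095))
print('plate top',ray(p,C([(222,43),(210,182)],(145,0)),.055))
o=(290-380/3,0)
for n,L,z in [('carton',[(707,27),(751,28),(749,155),(706,155)],.055),('canister',[(430,56),(482,56),(481,110),(430,110)],.052),('packet',[(556,199),(614,199),(613,262),(556,262)],.045),('tipbox',[(708,205),(769,205),(771,248),(712,248)],.058),('case',[(430,177),(464,177),(459,300),(426,300)],.04)]:
    t=ray(p,C(L,o),z); print(n,t.mean(0).round(4),np.linalg.norm(t-np.roll(t,-1,0),axis=1).round(3))
for n,X in[('reagent',(333,275)),('flask',(256,266)),('beaker',(372,146)),('wash',(317,132)),('vial',(280,153))]: print(n,ray(p,[X],.05).round(3))
s,M=st()
pw=bot.camera_params('wrist');T=np.linalg.inv(pw['world_to_cam']);print('cam in tool',(M.T@(T[:3,3]-s['tool_pos'])).round(4),(M.T@T[:3,:3]).round(3).tolist(),pw['fx'],pw['cy'])
E
```

```text
tray [[0.6461, 0.3485], [0.626, 0.0467], [0.4905, 0.0533], [0.509, 0.3552]] edges [0.302 0.136 0.302 0.137] c [0.5679061  0.20091818]
handle [[0.58168394 0.14705899]
 [0.56101656 0.14929475]]
plate top [[0.63014079 0.17405894]
 [0.49526383 0.18153496]]
carton [ 0.583  -0.3627] [0.042 0.124 0.04  0.125]
canister [ 0.5914 -0.1035] [0.05  0.053 0.049 0.053]
packet [ 0.4505 -0.2233] [0.055 0.059 0.053 0.059]
tipbox [ 0.453  -0.3649] [0.057 0.04  0.054 0.04 ]
case [ 0.4438 -0.0917] [0.032 0.116 0.031 0.116]
reagent [[ 0.358 -0.149]]
flask [[0.383 0.065]]
beaker [[ 0.732 -0.273]]
wash [[ 0.776 -0.112]]
vial [[ 0.711 -0.002]]
t 0.15 tcp [0.2767 0.615  0.2302] x [-0.912  0.41   0.   ] y [ 0.41   0.912 -0.002] F [-0.5 -0.5 -0.8] w 0.997 q6 -0.04
cam in tool [ 0.0819 -0.0002 -0.142 ] [[0.002, 0.947, 0.321], [1.0, -0.002, 0.001], [0.001, 0.321, -0.947]] 374.4103942507412 202.13348665036185
```

Request:
jog_arm:
  plan:
    - {"turn": -10.2,"z": -0.01}
    - {"turn": -10.2,"z": -0.01}
    - {"x": -0.036,"y": -0.05}
    - {"x": -0.036,"y": -0.05}
    - {"x": -0.036,"y": -0.05}
    - {"x": -0.036,"y": -0.05}
    - {"x": -0.036,"y": -0.05}
    - {"x": -0.036,"y": -0.05}
    - {"x": -0.036,"y": -0.05}
    - {"x": -0.036,"y": -0.05}

```text
schema error: expected keys claw, x, y, z, turn
```

```bash
cat >> h.py <<'E'
def to(x,y,z,head=None):
    """print tool-frame shift (after turning) to reach x,y,z with tool y heading (deg)"""
    s=bot.read_state(); M=R.from_rotvec(s['tcp_rot']).as_matrix(); h=np.degrees(np.arctan2(M[1,1],M[0,1])); tn=0
    if head is not None: tn=(h-head+90)%180-90
    M2=M@R.from_euler('z',tn,degrees=True).as_matrix()
    print('turn',round(tn,1),'shift',(M2.T@(np.array([x,y,z])-s['tool_pos'])).round(4))
E
python3 - <<'E'
from h import *
st(); shot('wrist','w1.png'); to(.575,.15,.25,86.3)
E
```

```text
t 0.15 tcp [0.2767 0.615  0.2302] x [-0.912  0.41   0.   ] y [ 0.41   0.912 -0.002] F [-0.5 -0.5 -0.8] w 0.997 q6 -0.04
turn -20.5 shift [-0.3276 -0.4449 -0.0192]
```

View pics/w1.png

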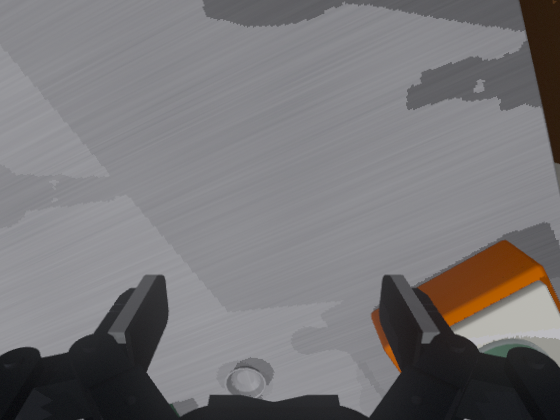

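Request:
jog_arm:
  plan:
    - {"claw": 0,"x": 0,"y": 0,"z": -0.01,"turn": -10.2}
    - {"claw": 0,"x": 0,"y": 0,"z": -0.01,"turn": -10.2}
    - {"claw": 0,"x": -0.036,"y": -0.05,"z": 0,"turn": 0}
    - {"claw": 0,"x": -0.036,"y": -0.05,"z": 0,"turn": 0}
    - {"claw": 0,"x": -0.036,"y": -0.05,"z": 0,"turn": 0}
    - {"claw": 0,"x": -0.036,"y": -0.05,"z": 0,"turn": 0}
    - {"claw": 0,"x": -0.036,"y": -0.05,"z": 0,"turn": 0}
    - {"claw": 0,"x": -0.036,"y": -0.05,"z": 0,"turn": 0}
    - {"claw": 0,"x": -0.036,"y": -0.05,"z": 0,"turn": 0}
    - {"claw": 0,"x": -0.036,"y": -0.05,"z": 0,"turn": 0}

```text
time: 1.45
tool_pos: [0.5383, 0.1954, 0.2513]
tcp_rot: [0.105, 3.14, 0.0]
wrist_force: [1.3, 0.3, -0.3]
width: 0.998
```

```bash
python3 - <<'E'
from h import *
st(); im,p=shot('wrist','w2.png'); to(.562,.146,.25,86.3)
print(proj(p,[[.5679,.2009,.04],[.562,.146,.095]]))
E
```

```text
t 1.45 tcp [0.5383 0.1954 0.2513] x [-0.998  0.067 -0.   ] y [0.067 0.998 0.   ] F [ 1.3  0.3 -0.3] w 0.998 q6 -1.2
turn -0.3 shift [-0.0226 -0.0414  0.0016]
[[281.43224589 194.11120527]
 [217.70645632 210.95880776]]
```

View pics/w2.png

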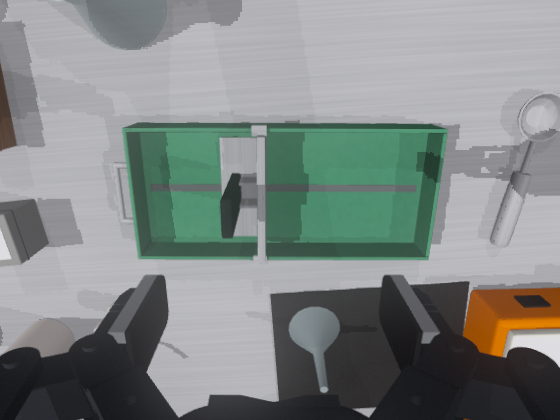

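```bash
python3 - <<'E'
from h import *
p=bot.camera_params('wrist')
t=ray(p,[(125,126),(444,126),(431,261),(138,260)],.04); print(t.round(4).tolist(),np.linalg.norm(t-np.roll(t,-1,0),axis=1).round(3),t.mean(0))
v=(t[1]+t[2]-t[0]-t[3]);v/=np.linalg.norm(v); print('ydir',v,np.degrees(np.arctan2(v[1],v[0])))
print('plate',ray(p,[(258,133),(267,133),(258,262),(268,262)],.055).round(4))
print('handle',ray(p,[(238,174),(222,236)],.099).round(4))
g=ray(p,[(257,196),(267,196)],.055); c=t.mean(0); print('face along',(g-c)@v)
E
```

```text
[[0.4956, 0.0506], [0.5157, 0.3488], [0.6568, 0.346], [0.6353, 0.0368]] [0.299 0.141 0.31  0.14 ] [0.57585861 0.19556138]
ydir [0.06853889 0.99764845] 86.06992994238459
plate [[0.5087 0.1756]
 [0.5092 0.1836]
 [0.6378 0.165 ]
 [0.6385 0.175 ]]
handle [[0.5341 0.1592]
 [0.5878 0.1401]]
face along [-0.0262756  -0.01678377]
```

```bash
python3 - <<'E'
from h import *
to(.570,.147,.065,86.1)
E
```

```text
turn -0.1 shift [-0.03   -0.0388  0.1866]
```

Request:
jog_arm:
  plan:
    - {"claw": 0,"x": -0.03,"y": -0.0388,"z": 0.03,"turn": 0}
    - {"claw": 0.3,"x": 0,"y": 0,"z": 0.055,"turn": 0}
    - {"claw": 0.3,"x": 0,"y": 0,"z": 0.055,"turn": 0}
    - {"claw": 0.3,"x": 0,"y": 0,"z": 0.046,"turn": 0}
    - {"claw": 0.9,"x": 0,"y": 0,"z": 0,"turn": 0}
    - {"claw": 1,"x": 0,"y": 0,"z": 0,"turn": 0}
    - {"claw": 1,"x": 0,"y": 0,"z": 0,"turn": 0}
    - {"claw": 1,"x": 0,"y": 0,"z": 0,"turn": 0}
  newtons: 40

```text
time: 2.5
tool_pos: [0.5671, 0.1568, 0.0682]
tcp_rot: [0.105, 3.135, 0.001]
wrist_force: [-0.1, -2.3, 6.5]
width: 0.112
```

Request:
jog_arm:
  plan:
    - {"claw": 1,"x": 0,"y": -0.01,"z": 0,"turn": 0}
    - {"claw": 1,"x": 0,"y": -0.015,"z": 0,"turn": 0}
    - {"claw": 1,"x": 0,"y": -0.015,"z": 0,"turn": 0}
    - {"claw": 1,"x": 0,"y": -0.015,"z": 0,"turn": 0}
    - {"claw": 1,"x": 0,"y": -0.01,"z": 0,"turn": 0}
    - {"claw": 1,"x": 0,"y": 0,"z": 0,"turn": 0}
    - {"claw": 1,"x": 0,"y": 0,"z": 0,"turn": 0}

```text
time: 3.38
tool_pos: [0.5625, 0.0912, 0.0681]
tcp_rot: [0.105, 3.136, 0.0]
wrist_force: [-0.8, -3.2, 8.8]
width: 0.11
```

Request:
jog_arm:
  plan:
    - {"claw": 1,"x": 0,"y": -0.005,"z": 0,"turn": 0}
    - {"claw": 1,"x": 0,"y": -0.005,"z": 0,"turn": 0}
    - {"claw": 1,"x": 0,"y": -0.003,"z": 0,"turn": 0}
    - {"claw": 1,"x": 0,"y": 0,"z": 0,"turn": 0}

```text
time: 3.88
tool_pos: [0.5616, 0.0793, 0.0681]
tcp_rot: [0.106, 3.136, 0.003]
wrist_force: [-3.0, 1.2, 8.3]
width: 0.11
```

Request:
jog_arm:
  plan:
    - {"claw": 1,"x": 0,"y": -0.004,"z": 0,"turn": 0}
    - {"claw": 1,"x": 0,"y": -0.003,"z": 0,"turn": 0}
    - {"claw": 1,"x": 0,"y": 0,"z": 0,"turn": 0}

```text
time: 4.25
tool_pos: [0.5616, 0.0779, 0.0681]
tcp_rot: [0.108, 3.134, 0.017]
wrist_force: [-0.9, 22.6, 5.0]
width: 0.114
```

Request:
jog_arm:
  plan:
    - {"claw": 1,"x": 0,"y": 0.006,"z": 0,"turn": 0}
    - {"claw": 0.5,"x": 0,"y": 0,"z": 0,"turn": 0}
    - {"claw": 0.5,"x": 0,"y": 0,"z": 0,"turn": 0}
    - {"claw": 0.5,"x": 0,"y": 0,"z": -0.05,"turn": 0}
    - {"claw": 0.3,"x": 0,"y": 0,"z": -0.06,"turn": 0}
    - {"claw": 0,"x": 0.01,"y": 0.05,"z": -0.03,"turn": 0}
    - {"claw": 0,"x": 0.01,"y": 0.05,"z": 0,"turn": 0}
    - {"claw": 0,"x": 0,"y": 0,"z": 0,"turn": 0}

```text
time: 5.25
tool_pos: [0.546, 0.1813, 0.2058]
tcp_rot: [0.099, 3.139, 0.002]
wrist_force: [0.5, -0.7, -0.8]
width: 1.001
```

```bash
python3 - <<'E'
from h import *
st(); im,p=shot('wrist','w3.png')
cv2.imwrite('pics/w3z.png',cv2.resize(im[80:330,60:500,::-1],None,fx=1.8,fy=1.8,interpolation=2))
E
```

```text
t 5.25 tcp [0.546  0.1813 0.2058] x [-0.998  0.063 -0.001] y [0.063 0.998 0.001] F [ 0.5 -0.7 -0.8] w 1.001 q6 -1.23
```

View pics/w3z.png

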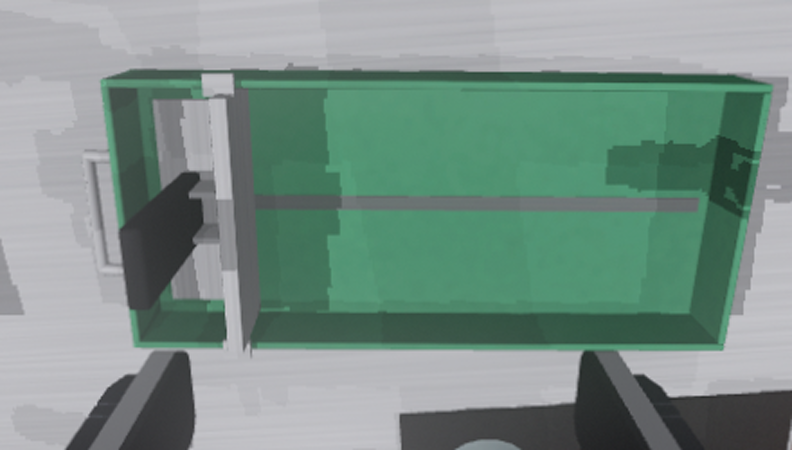

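```bash
python3 - <<'E'
from h import *
p=bot.camera_params('wrist')
f=lambda L,z: ray(p,[(60+x/1.8,80+y/1.8) for x,y in L],z)
t=f([(103,79),(773,86),(723,349),(135,348)],.04); print(t.round(4).tolist(),np.linalg.norm(t-np.roll(t,-1,0),axis=1).round(3),t.mean(0))
v=(t[1]+t[2]-t[0]-t[3]);v/=np.linalg.norm(v);c=t.mean(0); print('ydir',v,np.degrees(np.arctan2(v[1],v[0])))
s=f([(260,203),(690,205)],.004);n=np.array([v[1],-v[0]]);print('strip x off',(s-c)@n, 'foot',(f([(683,312)],.004)-c)@np.c_[n,v])
g=f([(230,74),(237,220),(243,350)],.055);print('plate face',(g-c)@np.c_[n,v])
E
```

```text
[[0.4927, 0.055], [0.5145, 0.3583], [0.6491, 0.3486], [0.6294, 0.0448]] [0.304 0.135 0.304 0.137] [0.5713956 0.2016816]
ydir [0.06811201 0.99767768] 86.09444572054919
strip x off [0.00094307 0.00063153] foot [[0.06411125 0.14549224]]
plate face [[-0.07260678 -0.09047201]
 [-0.00671674 -0.09161984]
 [ 0.06062621 -0.09306886]]
```

Request:
jog_arm:
  plan:
    - {"claw": 0,"x": 0.01,"y": -0.05,"z": -0.03,"turn": 0}
    - {"claw": 0,"x": 0.01,"y": -0.055,"z": -0.02,"turn": 0}
    - {"claw": 0,"x": 0.01,"y": -0.055,"z": -0.02,"turn": 0}
    - {"claw": 0,"x": 0.01,"y": -0.055,"z": -0.02,"turn": 0}
    - {"claw": 0,"x": 0,"y": -0.06,"z": 0,"turn": 0}
    - {"claw": 0,"x": 0,"y": -0.06,"z": 0,"turn": 0}
    - {"claw": 0,"x": 0,"y": -0.06,"z": 0,"turn": 0}
    - {"claw": 0,"x": 0,"y": -0.02,"z": 0,"turn": 0}
    - {"claw": 0,"x": 0,"y": 0,"z": 0,"turn": 0}
    - {"claw": 0,"x": 0,"y": 0,"z": 0,"turn": 0}

```text
time: 6.55
tool_pos: [0.4786, -0.2318, 0.2948]
tcp_rot: [-0.105, -3.139, -0.002]
wrist_force: [0.5, 0.7, -0.1]
width: 1.0
```

```bash
python3 - <<'E'
from h import *
st(); im,p=shot('wrist','w4.png')
cv2.imwrite('pics/w4z.png',cv2.resize(im[:330,:,::-1],None,fx=1.4,fy=1.4,interpolation=2))
E
```

```text
t 6.55 tcp [ 0.4786 -0.2318  0.2948] x [-0.998  0.067  0.001] y [0.067 0.998 0.001] F [ 0.5  0.7 -0.1] w 1.0 q6 -2.0
```

View pics/w4z.png

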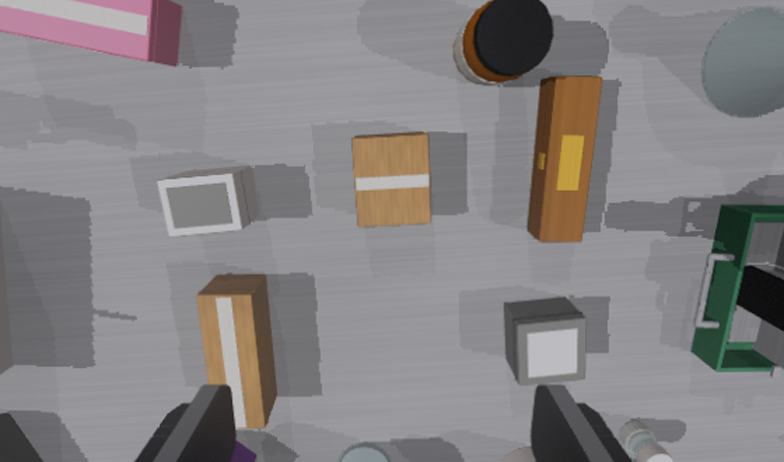

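```bash
cat >> h.py <<'E'
def quad(p,L,z,nm='',lng='x'):
    t=ray(p,L,z); e=np.linalg.norm(t-np.roll(t,-1,0),axis=1); d=t[1]+t[2]-t[0]-t[3]
    print(nm,'c',t.mean(0).round(4),'edges',e.round(3),'heading(L->R)',np.degrees(np.arctan2(d[1],d[0])).round(1))
    return t.mean(0)
E
python3 - <<'E'
from h import *
p=bot.camera_params('wrist')
for n,L,z in [('packet',[(353,138),(428,133),(431,222),(358,227)],.045),('canister',[(511,321),(583,315),(584,378),(521,384)],.052),('tipbox',[(159,182),(236,174),(241,230),(169,236)],.058),('case',[(555,79),(600,77),(582,241),(541,241)],.04)]:
    quad(p,np.array(L)/1.4,z,n)
s=bot.read_state(); to(.456,-.229,.06,92)
E
```

```text
packet c [ 0.4499 -0.2228] edges [0.054 0.065 0.056 0.066] heading(L->R) 90.2
canister c [ 0.5929 -0.1031] edges [0.057 0.057 0.052 0.058] heading(L->R) 91.8
tipbox c [ 0.4569 -0.3633] edges [0.057 0.041 0.054 0.04 ] heading(L->R) 91.5
case c [ 0.4455 -0.0904] edges [0.032 0.12  0.032 0.119] heading(L->R) 87.8
turn -5.8 shift [0.0226 0.0031 0.235 ]
```

Request:
jog_arm:
  plan:
    - {"claw": 0,"x": 0,"y": 0,"z": 0.02,"turn": -4.1}
    - {"claw": 0,"x": 0.0286,"y": 0.0088,"z": 0.04,"turn": 0}
    - {"claw": 0,"x": 0,"y": 0,"z": 0.06,"turn": 0}
    - {"claw": 0,"x": 0,"y": 0,"z": 0.06,"turn": 0}
    - {"claw": 0,"x": 0,"y": 0,"z": 0.05,"turn": 0}
    - {"claw": 0,"x": 0,"y": 0,"z": 0.045,"turn": 0}
    - {"claw": 0.3,"x": 0,"y": 0,"z": 0,"turn": 0}
    - {"claw": 1,"x": 0,"y": 0,"z": 0,"turn": 0}
    - {"claw": 1,"x": 0,"y": 0,"z": 0,"turn": 0}
    - {"claw": 1,"x": 0,"y": 0,"z": 0,"turn": 0}
  newtons: 30

```text
time: 7.85
tool_pos: [0.4516, -0.2246, 0.0222]
tcp_rot: [-0.008, 3.138, -0.003]
wrist_force: [0.2, -0.3, -0.9]
width: 0.653
```

```bash
python3 - <<'E'
from h import *
st(); 
E
```

```text
t 7.85 tcp [ 0.4516 -0.2246  0.0222] x [-1.    -0.005 -0.003] y [-0.005  1.    -0.002] F [ 0.2 -0.3 -0.9] w 0.653 q6 -2.09
```

```bash
cat >> h.py <<'E'
C0=np.array([.572,.2025]);V=np.array([.068,.9977]);N=np.array([.9977,-.068])
def tr(x,y,z,head=86.1):
    w=C0+x*N+y*V; print('world',w.round(4),end=' '); to(*w,z,head)
E
python3 - <<'E'
from h import *
tr(-.028,.100,.19)
E
```

```text
world [0.5509 0.3042] turn 4.2 shift [-0.0636  0.5341 -0.1684]
```

Request:
jog_arm:
  plan:
    - {"claw": 1,"x": 0,"y": 0,"z": -0.04,"turn": 0}
    - {"claw": 1,"x": 0,"y": 0,"z": -0.06,"turn": 0}
    - {"claw": 1,"x": 0,"y": 0,"z": -0.06,"turn": 4.2}
    - {"claw": 1,"x": -0.008,"y": 0.06,"z": 0,"turn": 0}
    - {"claw": 1,"x": -0.008,"y": 0.06,"z": 0,"turn": 0}
    - {"claw": 1,"x": -0.008,"y": 0.06,"z": 0,"turn": 0}
    - {"claw": 1,"x": -0.008,"y": 0.06,"z": 0,"turn": 0}
    - {"claw": 1,"x": -0.008,"y": 0.06,"z": 0,"turn": 0}
    - {"claw": 1,"x": -0.008,"y": 0.06,"z": 0,"turn": 0}
    - {"claw": 1,"x": -0.008,"y": 0.06,"z": 0,"turn": 0}

```text
time: 9.1
tool_pos: [0.5353, 0.1933, 0.1815]
tcp_rot: [0.107, 3.138, 0.001]
wrist_force: [1.3, 0.3, -0.4]
width: 0.647
```

Request:
jog_arm:
  plan:
    - {"claw": 1,"x": -0.004,"y": 0.05,"z": 0,"turn": 0}
    - {"claw": 1,"x": -0.004,"y": 0.05,"z": 0,"turn": 0}
    - {"claw": 1,"x": 0,"y": 0,"z": 0,"turn": 0}
    - {"claw": 1,"x": 0,"y": 0,"z": 0,"turn": 0}

```text
time: 9.6
tool_pos: [0.5495, 0.2902, 0.1806]
tcp_rot: [0.107, 3.14, -0.001]
wrist_force: [0.4, -0.2, -1.1]
width: 0.648
```

```bash
python3 - <<'E'
from h import *
st();tr(-.028,.100,.0275)
E
```

```text
t 9.6 tcp [0.5495 0.2902 0.1806] x [-0.998  0.068 -0.   ] y [ 0.068  0.998 -0.   ] F [ 0.4 -0.2 -1.1] w 0.648 q6 -1.06
world [0.5509 0.3042] turn 0.0 shift [-0.0004  0.0141  0.1531]
```

Request:
jog_arm:
  plan:
    - {"claw": 1,"x": 0,"y": 0.014,"z": 0.02,"turn": 0}
    - {"claw": 1,"x": 0,"y": 0,"z": 0.05,"turn": 0}
    - {"claw": 1,"x": 0,"y": 0,"z": 0.05,"turn": 0}
    - {"claw": 1,"x": 0,"y": 0,"z": 0.025,"turn": 0}
    - {"claw": 1,"x": 0,"y": 0,"z": 0.004,"turn": 0}
    - {"claw": 1,"x": 0,"y": 0,"z": 0.003,"turn": 0}
    - {"claw": 1,"x": 0,"y": 0,"z": 0,"turn": 0}

```text
time: 10.48
tool_pos: [0.5512, 0.3046, 0.0293]
tcp_rot: [0.108, 3.139, 0.001]
wrist_force: [0.2, -0.2, -0.5]
width: 0.649
```

```bash
python3 - <<'E'
from h import *
st();tr(-.028,.100,.0265)
E
```

```text
t 10.47 tcp [0.5512 0.3046 0.0293] x [-0.998  0.069 -0.001] y [0.069 0.998 0.001] F [ 0.2 -0.2 -0.5] w 0.649 q6 -1.04
world [0.5509 0.3042] turn -0.1 shift [ 0.0003 -0.0005  0.0028]
```

Request:
jog_arm:
  plan:
    - {"claw": 1,"x": 0,"y": 0,"z": 0.003,"turn": 0}
    - {"claw": 1,"x": 0,"y": 0,"z": 0,"turn": 0}
    - {"claw": 0.27,"x": 0,"y": 0,"z": 0,"turn": 0}
    - {"claw": 0.27,"x": 0,"y": 0,"z": 0,"turn": 0}
    - {"claw": 0.27,"x": 0,"y": 0,"z": -0.03,"turn": 0}
    - {"claw": 0.2,"x": 0,"y": 0,"z": -0.06,"turn": 0}
    - {"claw": 0,"x": 0,"y": 0,"z": -0.06,"turn": 0}
    - {"claw": 0,"x": 0,"y": -0.06,"z": 0,"turn": 0}
    - {"claw": 0,"x": 0,"y": -0.06,"z": 0,"turn": 0}
    - {"claw": 0,"x": 0,"y": -0.06,"z": 0,"turn": 0}

```text
time: 11.72
tool_pos: [0.5382, 0.1234, 0.1759]
tcp_rot: [0.106, 3.138, 0.0]
wrist_force: [1.4, -0.9, 0.1]
width: 0.996
```

```bash
python3 - <<'E'
from h import *
st();to(.575,-.103,.2,91.8); im,p=shot('wrist','w5.png')
E
```

```text
t 11.72 tcp [0.5382 0.1234 0.1759] x [-0.998  0.067 -0.001] y [0.067 0.998 0.   ] F [ 1.4 -0.9  0.1] w 0.996 q6 -1.32
turn -5.7 shift [-0.0297 -0.2275 -0.024 ]
```

View pics/w5.png

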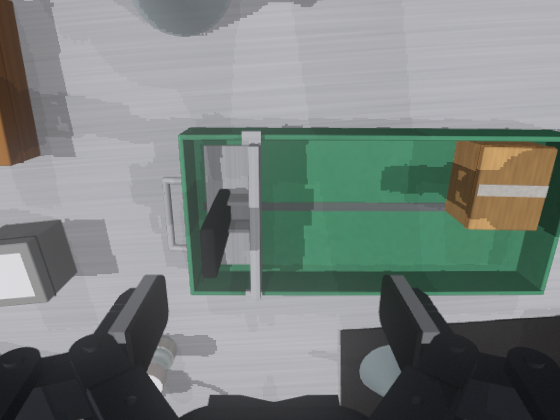

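Request:
jog_arm:
  plan:
    - {"claw": 0,"x": -0.012,"y": -0.056,"z": 0,"turn": -5.7}
    - {"claw": 0,"x": -0.012,"y": -0.057,"z": 0,"turn": 0}
    - {"claw": 0,"x": -0.012,"y": -0.057,"z": 0,"turn": 0}
    - {"claw": 0,"x": -0.012,"y": -0.057,"z": 0,"turn": 0}
    - {"claw": 0,"x": 0,"y": 0,"z": 0.01,"turn": 0}
    - {"claw": 0,"x": 0,"y": 0,"z": 0,"turn": 0}

```text
time: 12.52
tool_pos: [0.5866, -0.1012, 0.1639]
tcp_rot: [0.047, -3.138, -0.002]
wrist_force: [-0.0, -0.1, 1.1]
width: 0.999
```

```bash
python3 - <<'E'
from h import *
st();to(.593,-.103,.02,91.8)
im,p=shot('wrist','w6.png')
h=cv2.cvtColor(im,cv2.COLOR_RGB2HSV); b=proj(p,[[.593,-.103,.052]])[0]; print(b)
m=((h[...,1]<25)&(h[...,2]>200)).astype(np.uint8); n,l,s,c=cv2.connectedComponentsWithStats(m)
for i in range(1,n):
    if s[i,4]>400: print(s[i],c[i],ray(p,[c[i]],.052))
E
```

```text
t 12.53 tcp [ 0.5866 -0.1012  0.1639] x [-1.    -0.03   0.003] y [-0.03   1.     0.001] F [-0.  -0.1  1.1] w 0.999 q6 -1.81
turn -0.1 shift [-0.0067 -0.0022  0.1439]
[271.20514694 205.96415432]
```

Request:
jog_arm:
  plan:
    - {"claw": 0,"x": -0.0065,"y": -0.002,"z": 0.03,"turn": 0}
    - {"claw": 0,"x": 0,"y": 0,"z": 0.06,"turn": 0}
    - {"claw": 0,"x": 0,"y": 0,"z": 0.05,"turn": 0}
    - {"claw": 0,"x": 0,"y": 0,"z": 0.004,"turn": 0}
    - {"claw": 0.3,"x": 0,"y": 0,"z": 0,"turn": 0}
    - {"claw": 1,"x": 0,"y": 0,"z": 0,"turn": 0}
    - {"claw": 1,"x": 0,"y": 0,"z": 0,"turn": 0}
    - {"claw": 1,"x": 0,"y": 0,"z": 0,"turn": 0}

```text
time: 13.58
tool_pos: [0.5969, -0.1037, 0.0245]
tcp_rot: [-0.048, 3.136, -0.001]
wrist_force: [0.2, 1.8, 7.3]
width: 0.646
```

```bash
python3 - <<'E'
from h import *
st();tr(.035,.100,.19); tr(.035,.100,.19)
im=cv2.imread('pics/w6.png'); p=None
g=im[120:300,190:350]; print(im[206,271],im[225,271],im[206,240]); print([int(x) for x in im[150:260:4,271,1]]);print([int(x) for x in im[206,220:330:4,1]])
E
```

```text
t 13.57 tcp [ 0.5969 -0.1037  0.0245] x [-1.    -0.031 -0.006] y [-0.031  1.    -0.001] F [0.2 1.8 7.3] w 0.646 q6 -1.82
world [0.6137 0.2999] turn 5.7 shift [ 0.0098  0.4038 -0.1657]
world [0.6137 0.2999] turn 5.7 shift [ 0.0098  0.4038 -0.1657]
[188 184 185] [188 185 185] [123 123 122]
[140, 136, 73, 75, 72, 76, 121, 122, 128, 184, 184, 184, 184, 184, 184, 184, 184, 184, 184, 184, 184, 184, 122, 123, 145, 146, 147, 143]
[137, 138, 138, 138, 121, 123, 128, 184, 184, 184, 184, 184, 185, 185, 184, 184, 184, 184, 184, 184, 177, 122, 122, 103, 117, 115, 116, 114]
```

Request:
jog_arm:
  plan:
    - {"claw": 1,"x": 0,"y": 0,"z": -0.04,"turn": 0}
    - {"claw": 1,"x": 0,"y": 0,"z": -0.06,"turn": 0}
    - {"claw": 1,"x": 0,"y": 0,"z": -0.06,"turn": 5.7}
    - {"claw": 1,"x": 0.0015,"y": 0.058,"z": 0,"turn": 0}
    - {"claw": 1,"x": 0.0015,"y": 0.058,"z": 0,"turn": 0}
    - {"claw": 1,"x": 0.0015,"y": 0.058,"z": 0,"turn": 0}
    - {"claw": 1,"x": 0.0015,"y": 0.058,"z": 0,"turn": 0}
    - {"claw": 1,"x": 0.0015,"y": 0.058,"z": 0,"turn": 0}
    - {"claw": 1,"x": 0.0015,"y": 0.058,"z": 0,"turn": 0}
    - {"claw": 1,"x": 0.001,"y": 0.055,"z": 0,"turn": 0}

```text
time: 14.82
tool_pos: [0.6119, 0.3012, 0.1823]
tcp_rot: [0.107, 3.138, 0.001]
wrist_force: [0.5, 0.0, -1.5]
width: 0.649
```

Request:
jog_arm:
  plan:
    - {"claw": 1,"x": 0,"y": 0,"z": 0,"turn": 0}
    - {"claw": 1,"x": 0,"y": 0,"z": 0,"turn": 0}

```text
time: 15.08
tool_pos: [0.6117, 0.299, 0.1816]
tcp_rot: [0.106, 3.14, -0.001]
wrist_force: [0.5, -0.4, -1.2]
width: 0.645
```

```bash
python3 - <<'E'
from h import *
st();tr(.035,.100,.0285)
E
```

```text
t 15.07 tcp [0.6117 0.299  0.1816] x [-0.998  0.068 -0.   ] y [ 0.068  0.998 -0.001] F [ 0.5 -0.4 -1.2] w 0.645 q6 -1.08
world [0.6137 0.2999] turn 0.0 shift [-0.0019  0.0011  0.1531]
```

Request:
jog_arm:
  plan:
    - {"claw": 1,"x": -0.002,"y": 0.001,"z": 0.03,"turn": 0}
    - {"claw": 1,"x": 0,"y": 0,"z": 0.055,"turn": 0}
    - {"claw": 1,"x": 0,"y": 0,"z": 0.04,"turn": 0}
    - {"claw": 1,"x": 0,"y": 0,"z": 0.02,"turn": 0}
    - {"claw": 1,"x": 0,"y": 0,"z": 0.005,"turn": 0}
    - {"claw": 1,"x": 0,"y": 0,"z": 0.003,"turn": 0}
    - {"claw": 1,"x": 0,"y": 0,"z": 0,"turn": 0}

```text
time: 15.95
tool_pos: [0.6153, 0.3006, 0.0302]
tcp_rot: [0.108, 3.137, 0.002]
wrist_force: [-0.6, 0.0, -0.8]
width: 0.647
```

```bash
python3 - <<'E'
from h import *
st();tr(.035,.100,.0285)
E
```

```text
t 15.95 tcp [0.6153 0.3006 0.0302] x [-0.998  0.069 -0.003] y [0.069 0.998 0.001] F [-0.6  0.  -0.8] w 0.647 q6 -1.08
world [0.6137 0.2999] turn -0.0 shift [ 0.0015 -0.0009  0.0017]
```

Request:
jog_arm:
  plan:
    - {"claw": 1,"x": 0,"y": 0,"z": 0.002,"turn": 0}
    - {"claw": 1,"x": 0,"y": 0,"z": 0,"turn": 0}
    - {"claw": 0.27,"x": 0,"y": 0,"z": 0,"turn": 0}
    - {"claw": 0.27,"x": 0,"y": 0,"z": 0,"turn": 0}
    - {"claw": 0.27,"x": 0,"y": 0,"z": -0.03,"turn": 0}
    - {"claw": 0.2,"x": 0,"y": 0,"z": -0.06,"turn": 0}
    - {"claw": 0,"x": 0,"y": 0,"z": -0.06,"turn": 0}
    - {"claw": 0,"x": 0.01,"y": -0.06,"z": 0,"turn": 0}
    - {"claw": 0,"x": 0.01,"y": -0.06,"z": 0,"turn": 0}
    - {"claw": 0,"x": 0.01,"y": -0.06,"z": 0,"turn": 0}

```text
time: 17.2
tool_pos: [0.571, 0.1212, 0.1762]
tcp_rot: [0.106, 3.14, -0.0]
wrist_force: [0.6, -1.3, 0.2]
width: 1.002
```

Request:
jog_arm:
  plan:
    - {"claw": 0,"x": 0,"y": -0.06,"z": -0.01,"turn": 0}
    - {"claw": 0,"x": 0,"y": -0.06,"z": -0.01,"turn": 0}
    - {"claw": 0,"x": 0,"y": -0.06,"z": -0.01,"turn": 0}
    - {"claw": 0,"x": 0,"y": -0.06,"z": -0.01,"turn": 0}
    - {"claw": 0,"x": 0,"y": -0.06,"z": -0.01,"turn": 0}
    - {"claw": 0,"x": 0,"y": -0.06,"z": 0,"turn": 0}
    - {"claw": 0,"x": 0,"y": -0.05,"z": 0,"turn": 0}
    - {"claw": 0,"x": 0,"y": 0,"z": 0,"turn": 0}
    - {"claw": 0,"x": 0,"y": 0,"z": 0,"turn": 0}

```text
time: 18.32
tool_pos: [0.5433, -0.2861, 0.2257]
tcp_rot: [-0.109, -3.139, -0.002]
wrist_force: [-0.1, -0.3, -0.8]
width: 0.999
```

```bash
python3 - <<'E'
from h import *
st(); im,p=shot('wrist','w7.png'); t,_=shot('top','t7.png')
print(proj(p,[[.583,-.3627,.055]]))
o=np.zeros((600,800,3),np.uint8); o[:330]=0
a=cv2.resize(im[:300,:,::-1],None,fx=1.4,fy=1.4,interpolation=2); o[:420,:784]=a[:420]
o[420:600,:650]=cv2.resize(t[170:260,140:465,::-1],None,fx=2,fy=2,interpolation=2)[:180,:650]
cv2.imwrite('pics/w7z.png',o)
E
```

```text
t 18.32 tcp [ 0.5433 -0.2861  0.2257] x [-0.998  0.069  0.001] y [0.069 0.998 0.001] F [-0.1 -0.3 -0.8] w 0.999 q6 -2.03
[[191.96931771 224.50606946]]
```

View pics/w7z.png

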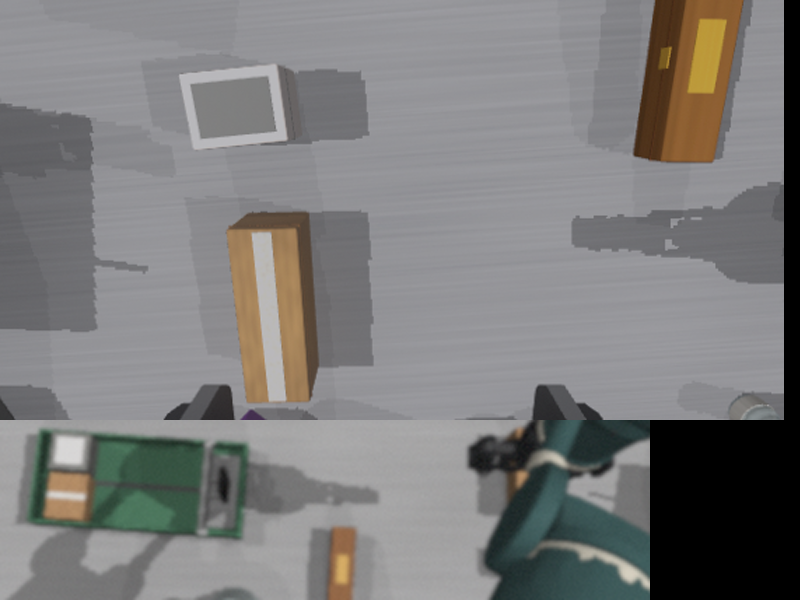

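```bash
python3 - <<'E'
from h import *
p=bot.camera_params('wrist')
c=quad(p,np.array([(228,230),(297,227),(311,401),(247,402)])/1.4,.055,'carton')
quad(p,np.array([(179,73),(277,65),(288,140),(193,149)])/1.4,.058,'tip')
to(*c,.02,91)
E
```

```text
carton c [ 0.5877 -0.3609] edges [0.042 0.121 0.044 0.12 ] heading(L->R) 88.1
tip c [ 0.4566 -0.3638] edges [0.055 0.04  0.055 0.041] heading(L->R) 90.7
turn -4.9 shift [-0.0429 -0.0766  0.2059]
```

```bash
python3 - <<'E'
from h import *
p=bot.camera_params('wrist')
t=ray(p,np.array([(228,230),(247,402),(297,227),(311,401),(263,232),(277,401)])/1.4,.055)
for a,b in((0,1),(2,3),(4,5)): d=t[b]-t[a]; print(np.degrees(np.arctan2(d[1],d[0]))+90)
to(.5877,-.3609,.02,88)
E
```

```text
86.99173167991255
87.7447591970902
86.66293941287043
turn -1.9 shift [-0.0468 -0.0743  0.2059]
```

Request:
jog_arm:
  plan:
    - {"claw": 0,"x": -0.024,"y": -0.037,"z": 0,"turn": -1.1}
    - {"claw": 0,"x": -0.023,"y": -0.037,"z": 0.03,"turn": 0}
    - {"claw": 0,"x": 0,"y": 0,"z": 0.05,"turn": 0}
    - {"claw": 0,"x": 0,"y": 0,"z": 0.05,"turn": 0}
    - {"claw": 0,"x": 0,"y": 0,"z": 0.05,"turn": 0}
    - {"claw": 0,"x": 0,"y": 0,"z": 0.026,"turn": 0}
    - {"claw": 0.4,"x": 0,"y": 0,"z": 0,"turn": 0}
    - {"claw": 1,"x": 0,"y": 0,"z": 0,"turn": 0}
    - {"claw": 1,"x": 0,"y": 0,"z": 0,"turn": 0}
    - {"claw": 1,"x": 0,"y": 0,"z": 0,"turn": 0}
  newtons: 40

```text
time: 19.68
tool_pos: [0.5878, -0.3638, 0.0228]
tcp_rot: [0.077, 3.137, -0.003]
wrist_force: [0.4, 0.7, 3.9]
width: 0.508
```

```bash
python3 - <<'E'
from h import *
st();tr(.001,.032,.19)
E
```

```text
t 19.68 tcp [ 0.5878 -0.3638  0.0228] x [-0.999  0.049 -0.004] y [ 0.049  0.999 -0.002] F [0.4 0.7 3.9] w 0.508 q6 -2.11
world [0.5752 0.2344] turn 1.1 shift [ 0.0527  0.5956 -0.1685]
```

Request:
jog_arm:
  plan:
    - {"claw": 1,"x": 0,"y": 0,"z": -0.04,"turn": 0}
    - {"claw": 1,"x": 0,"y": 0,"z": -0.06,"turn": 0}
    - {"claw": 1,"x": 0,"y": 0,"z": -0.06,"turn": 1.1}
    - {"claw": 1,"x": 0.005,"y": 0.06,"z": 0,"turn": 0}
    - {"claw": 1,"x": 0.005,"y": 0.06,"z": 0,"turn": 0}
    - {"claw": 1,"x": 0.005,"y": 0.06,"z": 0,"turn": 0}
    - {"claw": 1,"x": 0.005,"y": 0.06,"z": 0,"turn": 0}
    - {"claw": 1,"x": 0.005,"y": 0.06,"z": 0,"turn": 0}
    - {"claw": 1,"x": 0.005,"y": 0.06,"z": 0,"turn": 0}
    - {"claw": 1,"x": 0.005,"y": 0.06,"z": 0,"turn": 0}

```text
time: 20.92
tool_pos: [0.5798, 0.0601, 0.1811]
tcp_rot: [0.108, 3.138, 0.0]
wrist_force: [1.3, 0.3, -1.1]
width: 0.509
```

Request:
jog_arm:
  plan:
    - {"claw": 1,"x": 0.006,"y": 0.06,"z": 0,"turn": 0}
    - {"claw": 1,"x": 0.006,"y": 0.06,"z": 0,"turn": 0}
    - {"claw": 1,"x": 0.006,"y": 0.05,"z": 0,"turn": 0}
    - {"claw": 1,"x": 0,"y": 0,"z": 0,"turn": 0}
    - {"claw": 1,"x": 0,"y": 0,"z": 0,"turn": 0}

```text
time: 21.55
tool_pos: [0.5735, 0.2289, 0.1804]
tcp_rot: [0.106, 3.14, -0.001]
wrist_force: [0.4, -0.5, -1.1]
width: 0.503
```

```bash
python3 - <<'E'
from h import *
st();tr(0,.032,.08); im,p=shot('wrist','w8.png'); t,q=shot('scene','s8.png')
o=np.zeros((600,800,3),np.uint8); o[:420,:560]=im[:,:,::-1]
o[420:600,:]=0
u=cv2.resize(t[200:330,260:420,::-1],None,fx=1.5,fy=1.5); o[400:595,560:800]=u
cv2.imwrite('pics/w8z.png',o)
E
```

```text
t 21.55 tcp [0.5735 0.2289 0.1804] x [-0.998  0.068 -0.   ] y [ 0.068  0.998 -0.001] F [ 0.4 -0.5 -1.1] w 0.503 q6 -1.16
world [0.5742 0.2344] turn 0.0 shift [-0.0003  0.0056  0.1004]
```

View pics/w8z.png

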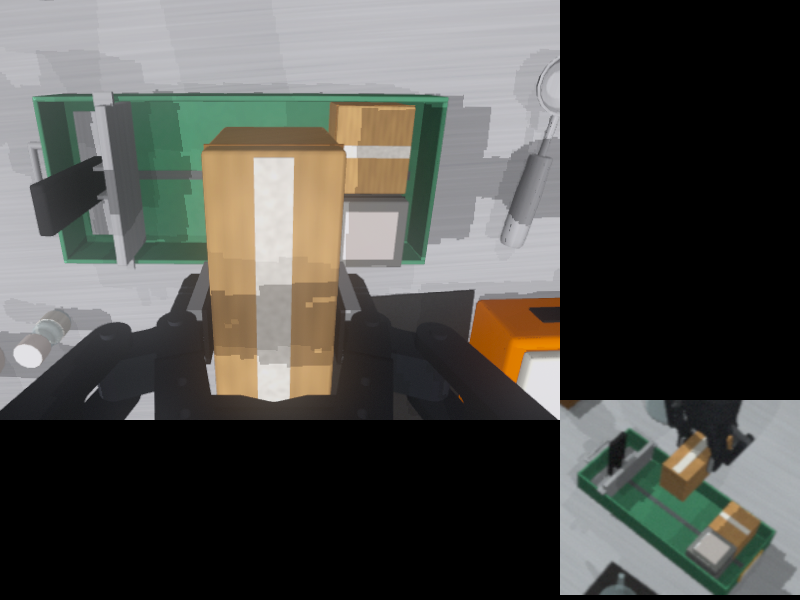

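```bash
python3 - <<'E'
from h import *
s,M=st();p=bot.camera_params('wrist')
t=ray(p,[(204,150),(345,150),(275,150)],.2126); print(((np.c_[t,np.full(3,.2126)]-s['tool_pos'])@M).round(4))
# pair rear edges in tray
t=ray(p,[(341,140)],.049);print((t-C0)@np.c_[N,V], (ray(p,[(331,108)],.049)-C0)@np.c_[N,V])
E
```

```text
t 21.65 tcp [0.5738 0.228  0.1804] x [-0.998  0.07  -0.   ] y [ 0.07   0.998 -0.   ] F [-0.2 -0.1 -1.7] w 0.508 q6 -1.16
[[ 0.0612 -0.0211 -0.0322]
 [ 0.0612  0.0206 -0.0322]
 [ 0.0612 -0.0001 -0.0322]]
[[-0.03751914  0.07428927]] [[-0.06031258  0.06588595]]
```

Request:
jog_arm:
  plan:
    - {"claw": 1,"x": 0,"y": 0,"z": 0.04,"turn": 0}
    - {"claw": 1,"x": 0,"y": 0,"z": 0.045,"turn": 0}
    - {"claw": 1,"x": 0,"y": 0,"z": 0.02,"turn": 0}
    - {"claw": 1,"x": 0,"y": 0,"z": 0,"turn": 0}

```text
time: 22.15
tool_pos: [0.5725, 0.2278, 0.0736]
tcp_rot: [-0.11, -3.136, 0.002]
wrist_force: [-0.4, -0.0, -0.7]
width: 0.508
```

```bash
python3 - <<'E'
from h import *
st();tr(0,.026,.0275)
E
```

```text
t 22.15 tcp [0.5725 0.2278 0.0736] x [-0.998  0.07   0.004] y [ 0.07   0.998 -0.002] F [-0.4 -0.  -0.7] w 0.508 q6 -1.16
world [0.5738 0.2284] turn -0.1 shift [-0.0014  0.0008  0.0461]
```

Request:
jog_arm:
  plan:
    - {"claw": 1,"x": -0.0014,"y": 0.0008,"z": 0.01,"turn": 0}
    - {"claw": 1,"x": 0,"y": 0,"z": 0.015,"turn": 0}
    - {"claw": 1,"x": 0,"y": 0,"z": 0.012,"turn": 0}
    - {"claw": 1,"x": 0,"y": 0,"z": 0.006,"turn": 0}
    - {"claw": 1,"x": 0,"y": 0,"z": 0.003,"turn": 0}
    - {"claw": 1,"x": 0,"y": 0,"z": 0,"turn": 0}

```text
time: 22.9
tool_pos: [0.5751, 0.23, 0.0292]
tcp_rot: [-0.107, -3.14, 0.0]
wrist_force: [-0.5, -0.4, -0.2]
width: 0.508
```

Request:
jog_arm:
  plan:
    - {"claw": 1,"x": 0,"y": 0,"z": 0.002,"turn": 0}
    - {"claw": 1,"x": 0,"y": 0,"z": 0,"turn": 0}
    - {"claw": 0.42,"x": 0,"y": 0,"z": 0,"turn": 0}
    - {"claw": 0.42,"x": 0,"y": 0,"z": 0,"turn": 0}
    - {"claw": 0.42,"x": 0,"y": 0,"z": -0.03,"turn": 0}
    - {"claw": 0.4,"x": 0,"y": 0,"z": -0.06,"turn": 0}
    - {"claw": 0,"x": 0,"y": 0,"z": -0.06,"turn": 0}
    - {"claw": 0,"x": 0.02,"y": -0.055,"z": -0.01,"turn": 0}
    - {"claw": 0,"x": 0.02,"y": -0.055,"z": -0.01,"turn": 0}
    - {"claw": 0,"x": 0.02,"y": -0.055,"z": 0,"turn": 0}

```text
time: 24.15
tool_pos: [0.5041, 0.0682, 0.199]
tcp_rot: [0.106, 3.136, 0.0]
wrist_force: [0.7, -0.4, -0.2]
width: 1.001
```

Request:
jog_arm:
  plan:
    - {"claw": 0,"x": 0.025,"y": -0.055,"z": 0,"turn": -1.7}
    - {"claw": 0,"x": 0.025,"y": -0.055,"z": 0,"turn": 0}
    - {"claw": 0,"x": 0.01,"y": -0.05,"z": 0,"turn": 0}
    - {"claw": 0,"x": 0,"y": 0,"z": 0,"turn": 0}
    - {"claw": 0,"x": 0,"y": 0,"z": 0,"turn": 0}

```text
time: 24.78
tool_pos: [0.4364, -0.0872, 0.1975]
tcp_rot: [0.063, 3.14, 0.001]
wrist_force: [0.4, -0.3, 0.1]
width: 1.001
```

```bash
python3 - <<'E'
from h import *
st();to(.4455,-.0904,.018,87.8); im,p=shot('wrist','w9.png')
t,q=shot('top','t9.png')
o=np.zeros((600,800,3),np.uint8); o[:420,:560]=im[:,:,::-1]
u=cv2.resize(t[160:260,145:285,::-1],None,fx=1.7,fy=1.7); o[420:590,560:798]=u
cv2.imwrite('pics/w9z.png',o); print(proj(p,[[.4455,-.0904,.04]]))
E
```

```text
t 24.77 tcp [ 0.4364 -0.0872  0.1975] x [-0.999  0.04  -0.001] y [0.04  0.999 0.   ] F [ 0.4 -0.3  0.1] w 1.001 q6 -1.78
turn -0.1 shift [-0.0091 -0.0029  0.1795]
[[270.58441932 190.63888924]]
```

View pics/w9z.png

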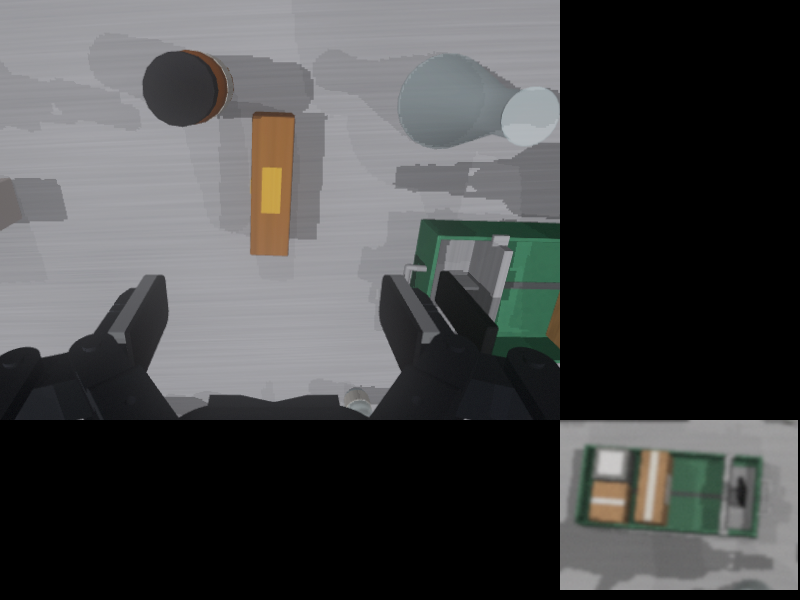

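```bash
python3 - <<'E'
from h import *
p=bot.camera_params('wrist')
L=[(252,118),(295,117),(289,256),(251,254)]
c=quad(p,L,.04,'case'); t=ray(p,L,.04)
for a,b in((0,3),(1,2)): d=t[b]-t[a]; print(np.degrees(np.arctan2(d[1],d[0]))+90)
to(*c,.018,88.5)
E
```

```text
case c [ 0.4454 -0.0887] edges [0.034 0.121 0.034 0.118] heading(L->R) 86.9
86.47959342646878
86.48262900043174
turn -0.7 shift [-0.0088 -0.0021  0.1794]
```

Request:
jog_arm:
  plan:
    - {"claw": 0,"x": -0.009,"y": -0.002,"z": 0.03,"turn": 1.1}
    - {"claw": 0,"x": 0,"y": 0,"z": 0.055,"turn": 0}
    - {"claw": 0,"x": 0,"y": 0,"z": 0.055,"turn": 0}
    - {"claw": 0,"x": 0,"y": 0,"z": 0.04,"turn": 0}
    - {"claw": 0.5,"x": 0,"y": 0,"z": 0,"turn": 0}
    - {"claw": 1,"x": 0,"y": 0,"z": 0,"turn": 0}
    - {"claw": 1,"x": 0,"y": 0,"z": 0,"turn": 0}
    - {"claw": 1,"x": 0,"y": 0,"z": 0,"turn": 0}
    - {"claw": 1,"x": 0,"y": 0,"z": 0,"turn": 0}

```text
time: 26.0
tool_pos: [0.4477, -0.0901, 0.0198]
tcp_rot: [0.091, 3.135, -0.001]
wrist_force: [0.5, 1.7, 6.7]
width: 0.386
```

```bash
python3 - <<'E'
from h import *
st();tr(0,-.034,.19)
E
```

```text
t 26.0 tcp [ 0.4477 -0.0901  0.0198] x [-0.998  0.058 -0.005] y [ 0.058  0.998 -0.001] F [0.5 1.7 6.7] w 0.386 q6 -1.77
world [0.5697 0.1686] turn 0.6 shift [-0.105   0.2663 -0.1698]
```

Request:
jog_arm:
  plan:
    - {"claw": 1,"x": 0,"y": 0,"z": -0.04,"turn": 0}
    - {"claw": 1,"x": 0,"y": 0,"z": -0.06,"turn": 0}
    - {"claw": 1,"x": 0,"y": 0,"z": -0.06,"turn": 0.6}
    - {"claw": 1,"x": -0.02,"y": 0.055,"z": 0,"turn": 0}
    - {"claw": 1,"x": -0.02,"y": 0.055,"z": 0,"turn": 0}
    - {"claw": 1,"x": -0.02,"y": 0.055,"z": 0,"turn": 0}
    - {"claw": 1,"x": -0.02,"y": 0.055,"z": 0,"turn": 0}
    - {"claw": 1,"x": -0.025,"y": 0.046,"z": 0,"turn": 0}
    - {"claw": 1,"x": 0,"y": 0,"z": 0,"turn": 0}
    - {"claw": 1,"x": 0,"y": 0,"z": 0,"turn": 0}

```text
time: 27.25
tool_pos: [0.5676, 0.1682, 0.1773]
tcp_rot: [-0.107, -3.139, 0.001]
wrist_force: [0.8, -0.6, -1.1]
width: 0.387
```

```bash
python3 - <<'E'
from h import *
s,M=st();im,p=shot('wrist','w10.png');tr(0,-.033,.08)
z=s['tool_pos'][2]-.0198+.04
h=cv2.cvtColor(im,cv2.COLOR_RGB2HSV); print([tuple(map(int,h[v,275])) for v in range(120,200,4)])
# expected pixel of near top edge if box centred (tool x=.061)
for dx in(.055,.061,.065):
    w=s['tool_pos']+M@np.array([dx,0,-(z-s['tool_pos'][2])]); print(dx,proj(p,w))
E
```

```text
t 27.25 tcp [0.5676 0.1682 0.1773] x [-0.998  0.068  0.001] y [ 0.068  0.998 -0.001] F [ 0.8 -0.6 -1.1] w 0.387 q6 -1.26
world [0.5698 0.1696] turn -0.0 shift [-0.0022  0.0021  0.0973]
[(74, 97, 144), (14, 115, 93), (15, 125, 96), (14, 126, 97), (15, 134, 101), (15, 149, 169), (16, 148, 179), (16, 151, 179), (16, 151, 179), (15, 150, 179), (16, 151, 179), (16, 152, 180), (16, 153, 180), (16, 150, 180), (16, 152, 180), (16, 153, 180), (16, 154, 181), (16, 153, 180), (16, 152, 181), (16, 152, 181)]
0.055 [[275.0189588  161.62380029]]
0.061 [[275.0772148  143.58020749]]
0.065 [[275.11692194 131.24496403]]
```

Request:
jog_arm:
  plan:
    - {"claw": 1,"x": -0.004,"y": 0.002,"z": 0.04,"turn": 0}
    - {"claw": 1,"x": 0,"y": 0,"z": 0.045,"turn": 0}
    - {"claw": 1,"x": 0,"y": 0,"z": 0.025,"turn": 0}
    - {"claw": 1,"x": 0,"y": 0,"z": 0,"turn": 0}

```text
time: 27.8
tool_pos: [0.5693, 0.1682, 0.0649]
tcp_rot: [-0.11, -3.134, 0.003]
wrist_force: [0.1, 0.0, -0.3]
width: 0.389
```

```bash
python3 - <<'E'
from h import *
st();tr(.0016,-.033,.0245)
E
```

```text
t 27.8 tcp [0.5693 0.1682 0.0649] x [-0.998  0.07   0.006] y [ 0.07   0.998 -0.002] F [ 0.1  0.  -0.3] w 0.389 q6 -1.26
world [0.5714 0.1695] turn -0.1 shift [-0.0022  0.0015  0.0404]
```

Request:
jog_arm:
  plan:
    - {"claw": 1,"x": -0.002,"y": 0.001,"z": 0.01,"turn": 0}
    - {"claw": 1,"x": 0,"y": 0,"z": 0.012,"turn": 0}
    - {"claw": 1,"x": 0,"y": 0,"z": 0.01,"turn": 0}
    - {"claw": 1,"x": 0,"y": 0,"z": 0.005,"turn": 0}
    - {"claw": 1,"x": 0,"y": 0,"z": 0.003,"turn": 0}
    - {"claw": 1,"x": 0,"y": 0,"z": 0,"turn": 0}

```text
time: 28.55
tool_pos: [0.5743, 0.1712, 0.0271]
tcp_rot: [-0.107, -3.14, 0.0]
wrist_force: [-0.4, 0.1, -0.8]
width: 0.39
```

Request:
jog_arm:
  plan:
    - {"claw": 1,"x": 0.0025,"y": 0,"z": 0,"turn": 0}
    - {"claw": 1,"x": 0,"y": 0,"z": 0.003,"turn": 0}
    - {"claw": 1,"x": 0,"y": 0,"z": 0,"turn": 0}
    - {"claw": 0.54,"x": 0,"y": 0,"z": 0,"turn": 0}
    - {"claw": 0.54,"x": 0,"y": 0,"z": 0,"turn": 0}
    - {"claw": 0.54,"x": 0,"y": 0,"z": -0.04,"turn": 0}
    - {"claw": 0.54,"x": 0,"y": 0,"z": -0.05,"turn": 0}
    - {"claw": 1,"x": 0,"y": -0.02,"z": 0,"turn": 0}
    - {"claw": 1,"x": 0,"y": -0.022,"z": 0,"turn": 0}
    - {"claw": 1,"x": 0,"y": 0,"z": 0,"turn": 0}

```text
time: 29.8
tool_pos: [0.5672, 0.1272, 0.1124]
tcp_rot: [-0.111, -3.136, 0.002]
wrist_force: [0.1, 0.1, 0.3]
width: -0.003
```

```bash
python3 - <<'E'
from h import *
st();tr(0,-.0715,.03); im,p=shot('wrist','w11.png')
t,q=shot('top','t11.png')
o=np.zeros((600,800,3),np.uint8); o[:420,:560]=im[:,:,::-1]
u=cv2.resize(t[160:260,145:285,::-1],None,fx=1.7,fy=1.7); o[420:590,560:798]=u
cv2.imwrite('pics/w11z.png',o)
E
```

```text
t 29.8 tcp [0.5672 0.1272 0.1124] x [-0.997  0.071  0.003] y [ 0.071  0.997 -0.001] F [0.1 0.1 0.3] w -0.003 q6 -1.32
world [0.5671 0.1312] turn -0.2 shift [0.0001 0.0041 0.0824]
```

View pics/w11z.png

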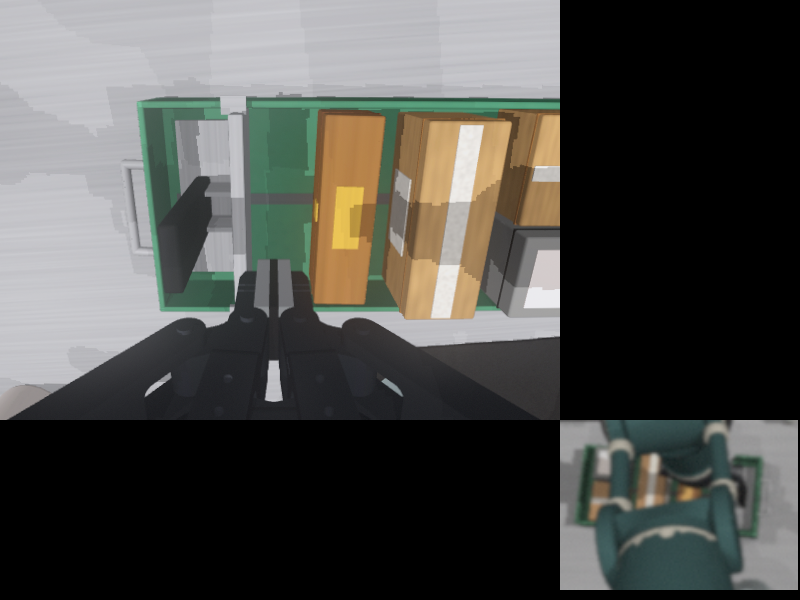

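Request:
jog_arm:
  plan:
    - {"claw": 1,"x": 0,"y": 0.003,"z": 0.03,"turn": 0}
    - {"claw": 1,"x": 0,"y": 0,"z": 0.03,"turn": 0}
    - {"claw": 1,"x": 0,"y": 0,"z": 0.022,"turn": 0}
    - {"claw": 1,"x": 0,"y": 0,"z": 0,"turn": 0}
    - {"claw": 1,"x": 0,"y": 0.008,"z": 0,"turn": 0}
    - {"claw": 1,"x": 0,"y": 0.012,"z": 0,"turn": 0}
    - {"claw": 1,"x": 0,"y": 0.012,"z": 0,"turn": 0}
    - {"claw": 1,"x": 0,"y": 0.01,"z": 0,"turn": 0}
    - {"claw": 1,"x": 0,"y": 0,"z": 0,"turn": 0}

```text
time: 31.02
tool_pos: [0.5722, 0.1754, 0.0325]
tcp_rot: [0.105, 3.139, 0.001]
wrist_force: [-0.7, 0.3, 1.0]
width: -0.006
```

```bash
python3 - <<'E'
from h import *
st();tr(0,-.004,.03)
E
```

```text
t 31.02 tcp [0.5722 0.1754 0.0325] x [-0.998  0.067 -0.001] y [0.067 0.998 0.   ] F [-0.7  0.3  1. ] w -0.006 q6 -1.25
world [0.5717 0.1985] turn 0.1 shift [0.002  0.023  0.0025]
```

Request:
jog_arm:
  plan:
    - {"claw": 1,"x": 0,"y": 0.008,"z": 0,"turn": 0}
    - {"claw": 1,"x": 0,"y": 0.008,"z": 0,"turn": 0}
    - {"claw": 1,"x": 0,"y": 0.006,"z": 0,"turn": 0}
    - {"claw": 1,"x": 0,"y": 0,"z": 0,"turn": 0}

```text
time: 31.52
tool_pos: [0.5736, 0.1969, 0.0323]
tcp_rot: [0.107, 3.14, 0.001]
wrist_force: [-0.4, -0.2, -0.2]
width: 0.004
```

Request:
jog_arm:
  plan:
    - {"claw": 1,"x": 0,"y": -0.006,"z": 0,"turn": 0}
    - {"claw": 1,"x": 0,"y": 0,"z": -0.06,"turn": 0}
    - {"claw": 0.3,"x": 0,"y": 0,"z": -0.06,"turn": 0}
    - {"claw": 0,"x": 0,"y": -0.03,"z": -0.05,"turn": 0}
    - {"claw": 0,"x": 0.01,"y": -0.06,"z": 0,"turn": 0}
    - {"claw": 0,"x": 0.01,"y": -0.06,"z": 0,"turn": 0}
    - {"claw": 0,"x": 0.01,"y": -0.06,"z": 0,"turn": 0}
    - {"claw": 0,"x": 0.01,"y": -0.06,"z": 0,"turn": 0}
    - {"claw": 0,"x": 0.01,"y": -0.06,"z": 0,"turn": 0}
    - {"claw": 0,"x": 0.01,"y": -0.06,"z": 0,"turn": 0}

```text
time: 32.78
tool_pos: [0.4855, -0.1969, 0.2025]
tcp_rot: [0.108, 3.139, -0.0]
wrist_force: [0.5, -0.7, -0.2]
width: 0.997
```

Request:
jog_arm:
  plan:
    - {"claw": 0,"x": 0.01,"y": -0.06,"z": 0,"turn": -4.5}
    - {"claw": 0,"x": 0.01,"y": -0.06,"z": 0,"turn": 0}
    - {"claw": 0,"x": 0.01,"y": -0.03,"z": 0,"turn": 0}
    - {"claw": 0,"x": 0,"y": 0,"z": 0,"turn": 0}
    - {"claw": 0,"x": 0,"y": 0,"z": 0,"turn": 0}

```text
time: 33.4
tool_pos: [0.453, -0.3437, 0.2021]
tcp_rot: [0.015, -3.141, -0.001]
wrist_force: [0.2, -0.2, 0.3]
width: 1.001
```

```bash
python3 - <<'E'
from h import *
st();to(.457,-.3638,.025,90.7); im,p=shot('wrist','w12.png')
t,q=shot('top','t12.png')
o=np.zeros((600,800,3),np.uint8); o[:420,:560]=im[:,:,::-1]
u=cv2.resize(t[160:260,145:285,::-1],None,fx=1.7,fy=1.7); o[420:590,560:798]=u
cv2.imwrite('pics/w12z.png',o)
E
```

```text
t 33.4 tcp [ 0.453  -0.3437  0.2021] x [-1.    -0.009  0.   ] y [-0.009  1.     0.001] F [ 0.2 -0.2  0.3] w 1.001 q6 -2.27
turn -0.2 shift [-0.0037 -0.0203  0.1771]
```

View pics/w12z.png

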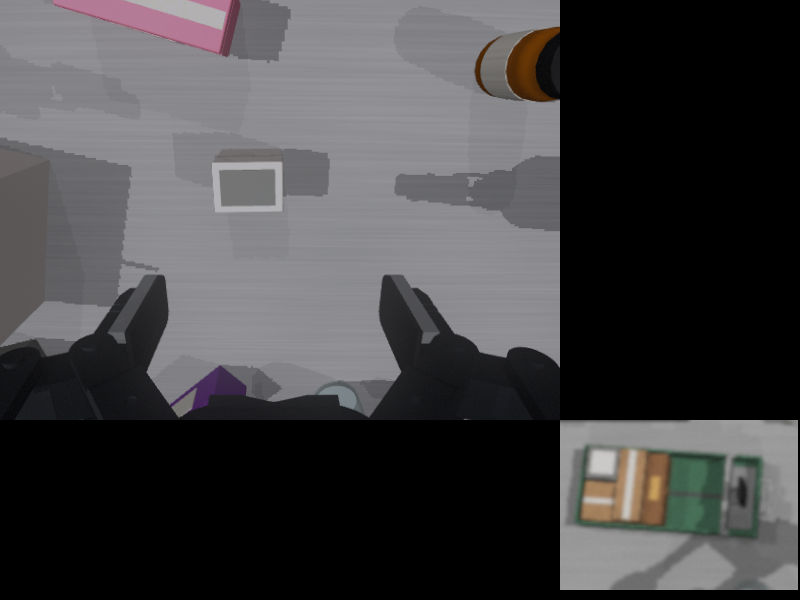

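```bash
python3 - <<'E'
from h import *
p=bot.camera_params('wrist')
c=quad(p,[(212.5,162),(282,161),(282,211),(216,212)],.058,'tip'); to(*c,.025,90.5)
E
```

```text
tip c [ 0.4558 -0.3637] edges [0.054 0.041 0.054 0.042] heading(L->R) 91.6
turn 0.1 shift [-0.0021 -0.0207  0.1772]
```

Request:
jog_arm:
  plan:
    - {"claw": 0,"x": -0.002,"y": -0.02,"z": 0.03,"turn": -0.5}
    - {"claw": 0,"x": 0,"y": 0,"z": 0.055,"turn": 0}
    - {"claw": 0,"x": 0,"y": 0,"z": 0.055,"turn": 0}
    - {"claw": 0,"x": 0,"y": 0,"z": 0.037,"turn": 0}
    - {"claw": 0.3,"x": 0,"y": 0,"z": 0,"turn": 0}
    - {"claw": 1,"x": 0,"y": 0,"z": 0,"turn": 0}
    - {"claw": 1,"x": 0,"y": 0,"z": 0,"turn": 0}
    - {"claw": 1,"x": 0,"y": 0,"z": 0,"turn": 0}
  newtons: 30

```text
time: 34.5
tool_pos: [0.4567, -0.365, 0.0272]
tcp_rot: [-0.03, 3.139, -0.003]
wrist_force: [0.1, 0.2, 0.0]
width: 0.646
```

```bash
python3 - <<'E'
from h import *
st();tr(0,-.044,.19)
E
```

```text
t 34.5 tcp [ 0.4567 -0.365   0.0272] x [-1.    -0.019 -0.002] y [-0.019  1.    -0.002] F [0.1 0.2 0. ] w 0.646 q6 -2.31
world [0.569  0.1586] turn 5.0 shift [-0.0769  0.5297 -0.1637]
```

Request:
jog_arm:
  plan:
    - {"claw": 1,"x": 0,"y": 0,"z": -0.04,"turn": 0}
    - {"claw": 1,"x": 0,"y": 0,"z": -0.06,"turn": 0}
    - {"claw": 1,"x": 0,"y": 0,"z": -0.06,"turn": 5.0}
    - {"claw": 1,"x": -0.009,"y": 0.059,"z": 0,"turn": 0}
    - {"claw": 1,"x": -0.009,"y": 0.059,"z": 0,"turn": 0}
    - {"claw": 1,"x": -0.009,"y": 0.059,"z": 0,"turn": 0}
    - {"claw": 1,"x": -0.009,"y": 0.059,"z": 0,"turn": 0}
    - {"claw": 1,"x": -0.009,"y": 0.059,"z": 0,"turn": 0}
    - {"claw": 1,"x": -0.009,"y": 0.059,"z": 0,"turn": 0}
    - {"claw": 1,"x": -0.009,"y": 0.059,"z": 0,"turn": 0}

```text
time: 35.75
tool_pos: [0.5472, 0.0455, 0.1865]
tcp_rot: [0.108, 3.138, 0.0]
wrist_force: [1.3, 0.5, -1.0]
width: 0.645
```

Request:
jog_arm:
  plan:
    - {"claw": 1,"x": -0.009,"y": 0.059,"z": 0,"turn": 0}
    - {"claw": 1,"x": -0.005,"y": 0.058,"z": 0,"turn": 0}
    - {"claw": 1,"x": 0,"y": 0,"z": 0,"turn": 0}
    - {"claw": 1,"x": 0,"y": 0,"z": 0,"turn": 0}

```text
time: 36.25
tool_pos: [0.5685, 0.1592, 0.1857]
tcp_rot: [0.106, 3.139, -0.001]
wrist_force: [0.3, 0.1, -0.2]
width: 0.649
```

```bash
python3 - <<'E'
from h import *
st();tr(0,-.044,.0315)
E
```

```text
t 36.25 tcp [0.5685 0.1592 0.1857] x [-0.998  0.067 -0.   ] y [ 0.067  0.998 -0.001] F [ 0.3  0.1 -0.2] w 0.649 q6 -1.27
world [0.569  0.1586] turn 0.0 shift [-0.0005 -0.0005  0.1542]
```

Request:
jog_arm:
  plan:
    - {"claw": 1,"x": 0,"y": -0.001,"z": 0.04,"turn": 0}
    - {"claw": 1,"x": 0,"y": 0,"z": 0.055,"turn": 0}
    - {"claw": 1,"x": 0,"y": 0,"z": 0.04,"turn": 0}
    - {"claw": 1,"x": 0,"y": 0,"z": 0.012,"turn": 0}
    - {"claw": 1,"x": 0,"y": 0,"z": 0.005,"turn": 0}
    - {"claw": 1,"x": 0,"y": 0,"z": 0,"turn": 0}
    - {"claw": 1,"x": 0,"y": 0,"z": 0,"turn": 0}

```text
time: 37.12
tool_pos: [0.5703, 0.1586, 0.0353]
tcp_rot: [0.108, 3.136, 0.001]
wrist_force: [-0.2, 0.2, -0.8]
width: 0.65
```

```bash
python3 - <<'E'
from h import *
st();tr(0,-.044,.0315)
E
```

```text
t 37.12 tcp [0.5703 0.1586 0.0353] x [-0.998  0.069 -0.003] y [0.069 0.998 0.001] F [-0.2  0.2 -0.8] w 0.65 q6 -1.27
world [0.569  0.1586] turn -0.0 shift [ 0.0013 -0.0001  0.0038]
```

Request:
jog_arm:
  plan:
    - {"claw": 1,"x": 0,"y": 0,"z": 0.004,"turn": 0}
    - {"claw": 1,"x": 0,"y": 0,"z": 0,"turn": 0}
    - {"claw": 0.27,"x": 0,"y": 0,"z": 0,"turn": 0}
    - {"claw": 0.27,"x": 0,"y": 0,"z": 0,"turn": 0}
    - {"claw": 0.27,"x": 0,"y": 0,"z": -0.03,"turn": 0}
    - {"claw": 0.27,"x": 0,"y": 0,"z": -0.06,"turn": 0}
    - {"claw": 0.27,"x": 0,"y": -0.04,"z": -0.02,"turn": 0}
    - {"claw": 0.3,"x": 0.003,"y": -0.04,"z": 0,"turn": 0}
    - {"claw": 0.3,"x": 0,"y": 0,"z": 0,"turn": 0}

```text
time: 38.25
tool_pos: [0.5596, 0.0767, 0.1395]
tcp_rot: [-0.112, -3.139, 0.001]
wrist_force: [-0.4, 0.3, -0.8]
width: 0.697
```

```bash
python3 - <<'E'
from h import *
st();to(.563,.0785,.067,86.1); im,p=shot('wrist','w13.png'); 
E
```

```text
t 38.25 tcp [0.5596 0.0767 0.1395] x [-0.997  0.071  0.   ] y [ 0.071  0.997 -0.001] F [-0.4  0.3 -0.8] w 0.697 q6 -1.41
turn -0.2 shift [-0.0033  0.002   0.0725]
```

View pics/w13.png

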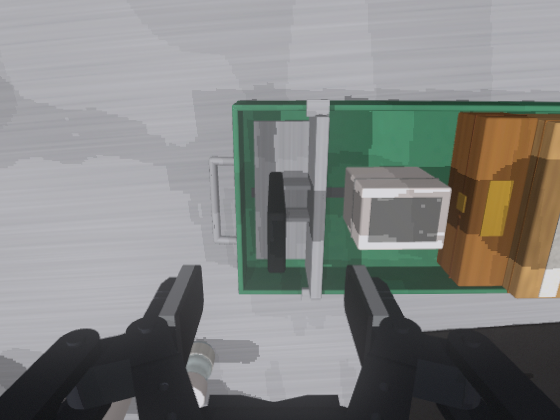

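Request:
jog_arm:
  plan:
    - {"claw": 0.3,"x": -0.003,"y": 0.002,"z": 0.035,"turn": 0}
    - {"claw": 0.3,"x": 0,"y": 0,"z": 0.036,"turn": 0}
    - {"claw": 1,"x": 0,"y": 0,"z": 0,"turn": 0}
    - {"claw": 1,"x": 0,"y": 0,"z": 0,"turn": 0}
    - {"claw": 1,"x": 0,"y": 0,"z": 0,"turn": 0}
    - {"claw": 1,"x": 0,"y": 0,"z": 0,"turn": 0}
  newtons: 60

```text
time: 39.05
tool_pos: [0.5646, 0.0808, 0.07]
tcp_rot: [0.108, 3.137, 0.001]
wrist_force: [-0.3, 0.4, 2.8]
width: 0.103
```

Request:
jog_arm:
  plan:
    - {"claw": 1,"x": 0,"y": 0.008,"z": 0,"turn": 0}
    - {"claw": 1,"x": 0,"y": 0.008,"z": 0,"turn": 0}
    - {"claw": 1,"x": 0,"y": 0.008,"z": 0,"turn": 0}
    - {"claw": 1,"x": 0,"y": 0.008,"z": 0,"turn": 0}
    - {"claw": 1,"x": 0,"y": 0.008,"z": 0,"turn": 0}
    - {"claw": 1,"x": 0,"y": 0.006,"z": 0,"turn": 0}
    - {"claw": 1,"x": 0,"y": 0,"z": 0,"turn": 0}

```text
time: 39.92
tool_pos: [0.5678, 0.1271, 0.07]
tcp_rot: [0.107, 3.137, 0.001]
wrist_force: [-0.6, -1.9, 6.2]
width: 0.103
```

Request:
jog_arm:
  plan:
    - {"claw": 1,"x": 0,"y": 0.003,"z": 0,"turn": 0}
    - {"claw": 1,"x": 0,"y": 0.003,"z": 0,"turn": 0}
    - {"claw": 1,"x": 0,"y": 0,"z": 0,"turn": 0}

```text
time: 40.3
tool_pos: [0.5681, 0.1319, 0.07]
tcp_rot: [0.107, 3.137, -0.002]
wrist_force: [-1.0, -5.1, 6.2]
width: 0.107
```

Request:
jog_arm:
  plan:
    - {"claw": 1,"x": 0,"y": 0.002,"z": 0,"turn": 0}
    - {"claw": 1,"x": 0,"y": 0.002,"z": 0,"turn": 0}
    - {"claw": 1,"x": 0,"y": 0,"z": 0,"turn": 0}

```text
time: 40.67
tool_pos: [0.5681, 0.1319, 0.0701]
tcp_rot: [0.105, 3.138, -0.012]
wrist_force: [-1.6, -19.6, 9.7]
width: 0.101
```

Request:
jog_arm:
  plan:
    - {"claw": 1,"x": 0,"y": 0.001,"z": 0,"turn": 0}
    - {"claw": 1,"x": 0,"y": 0.0005,"z": 0,"turn": 0}
    - {"claw": 1,"x": 0,"y": 0,"z": 0,"turn": 0}
    - {"claw": 1,"x": 0,"y": 0,"z": 0,"turn": 0}

```text
time: 41.18
tool_pos: [0.5681, 0.1319, 0.0701]
tcp_rot: [0.106, 3.138, -0.015]
wrist_force: [-2.8, -24.6, 9.8]
width: 0.106
```

Request:
jog_arm:
  plan:
    - {"claw": 1,"x": 0,"y": -0.002,"z": 0,"turn": 0}
    - {"claw": 1,"x": 0,"y": -0.0025,"z": 0,"turn": 0}
    - {"claw": 1,"x": 0,"y": 0,"z": 0,"turn": 0}
    - {"claw": 0.4,"x": 0,"y": 0,"z": 0,"turn": 0}
    - {"claw": 0.4,"x": 0,"y": 0,"z": 0,"turn": 0}
    - {"claw": 0.4,"x": 0,"y": 0,"z": -0.03,"turn": 0}
    - {"claw": 0.4,"x": 0,"y": 0,"z": -0.06,"turn": 0}
    - {"claw": 0,"x": 0.02,"y": 0.02,"z": -0.05,"turn": 0}
    - {"claw": 0,"x": 0,"y": 0.02,"z": 0,"turn": 0}
    - {"claw": 0,"x": 0,"y": 0,"z": 0,"turn": 0}

```text
time: 42.42
tool_pos: [0.5494, 0.1763, 0.2081]
tcp_rot: [0.104, 3.14, 0.001]
wrist_force: [-1.0, -0.4, -0.2]
width: 1.002
```

```bash
python3 - <<'E'
from h import *
st(); im,p=shot('wrist','w14.png'); 
E
```

```text
t 42.42 tcp [0.5494 0.1763 0.2081] x [-0.998  0.066 -0.   ] y [0.066 0.998 0.001] F [-1.  -0.4 -0.2] w 1.002 q6 -1.24
```

View pics/w14.png

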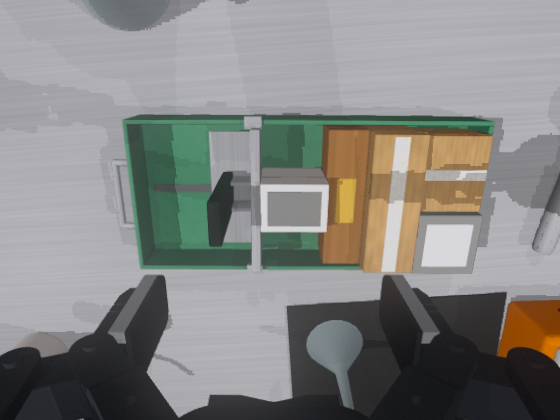

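```bash
python3 -c "
from workcell import bot
print(bot.finish_job())"
```

```text
the job is handed in; nothing more can be done
None
```

I found five sample boxes on the bench and filed all five in the tray; no tin was visible. From the end wall they stand as packet and canister side by side, then the carton, the case and the tip box. I handed the job in at about 42 s of robot time.

- **Push:** I pushed the follower up by its handle until it stopped. The wrist force read 20 N, then about 25 N on a second press, and the handle did not move at all. It stopped after about 53 mm of travel, against about 54 mm expected from the box depths.
- **Last picture:** after letting go, it shows all five boxes upright in a closed-up row, with the follower face against the tip box and the gripper clear. I did not see any bystander move, though not all of them are in that last view.
- **Disagreements:** the overhead and wrist cameras differed by a few millimetres on the tray and some box positions. I went by the nearer wrist views, the widths the gripper closed to and the follower's back stop. No check failed, and the hand-in gives no verdict.

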